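# Sift the capacitors out of the offcuts into the kit bin

### The job

Stand the toppled blue kit bin upright in its yellow taped rectangle, then use the slotted scoop to lift all the capacitors out of the tray, letting the brass offcuts drop back through its slots, and tip them into the bin; take as many scoops as you need, and never pick capacitors out of the tray with the fingers. At the end the filled bin stands in its rectangle, all offcuts are in the tray, the scoop lies flat on its mat, and the other things on the bench were left alone.

Things in the scene. Friction and masses are not known exactly. Their poses are not given: they have to be found in the camera images.
- tray: beige smooth sorting tray fixed to the bench, 260 (x) x 221 (y) mm. Origin on the bench, z up. Floor flat, 8 mm above the bench, 120 mm wide (y), from x=-105 to +115 mm. The sides rise outwards at 45 degrees from its edges to 45 mm above it. At the -x end a 45 degree ramp 25 mm high meets an upright backstop at x=-130 mm, 100 mm high; the +x end is an upright wall 30 mm above the floor.
- scoop: slotted steel scoop, 200 g, nose to its -x, z up. Origin under the middle of the blade, its underside z=0. Blade x from -47.5 mm (open nose) to +47 mm (back), 94 mm wide (y): five round tines 4 mm thick along x, 17 mm slots between them. Side walls 35 mm high at y=+-45.5 mm from x=-26 mm to the back; back wall 43 mm high.
- mat: black rubber mat 150 x 150 x 3 mm fixed to the bench, where the scoop lies at the start and belongs. Origin on the bench under its middle; its top is 3 mm up.
- bin: blue open kit bin, 240 g, 130 (x) x 160 (y) x 75 (z) mm, walls 4 mm. Origin at the middle of its underside, z to its open mouth. It starts toppled on its front (+x) wall: back wall and lug on top, at 130 mm height, mouth facing roughly away from the robot. It rights by turning over the edge between front wall and base, and then stands on its own.
- cap1: dark blue capacitor with a silver band, a round-ended can 34 mm in diameter and 50 mm long, 50 g, loose in the tray; it rolls. Origin at its centre, x along its length. May be absent.
- cap2: dark blue capacitor with a silver band, a round-ended can 34 mm in diameter and 50 mm long, 50 g, loose in the tray; it rolls. Origin at its centre, x along its length. May be absent.
- cap3: dark blue capacitor with a silver band, a round-ended can 34 mm in diameter and 50 mm long, 50 g, loose in the tray; it rolls. Origin at its centre, x along its length. May be absent.
- cap4: dark blue capacitor with a silver band, a round-ended can 34 mm in diameter and 50 mm long, 50 g, loose in the tray; it rolls. Origin at its centre, x along its length. May be absent.
- cap5: dark blue capacitor with a silver band, a round-ended can 34 mm in diameter and 50 mm long, 50 g, loose in the tray; it rolls. Origin at its centre, x along its length. May be absent.
- cap6: dark blue capacitor with a silver band, a round-ended can 34 mm in diameter and 50 mm long, 50 g, loose in the tray; it rolls. Origin at its centre, x along its length. May be absent.
- chip1: brass offcut, a square block 12 x 12 x 11 mm, 13 g, loose in the tray; passes through the scoop's slots. Origin at its centre. May be absent.
- chip2: brass offcut, a square block 12 x 12 x 11 mm, 13 g, loose in the tray; passes through the scoop's slots. Origin at its centre. May be absent.
- chip3: brass offcut, a square block 12 x 12 x 11 mm, 13 g, loose in the tray; passes through the scoop's slots. Origin at its centre. May be absent.
- chip4: brass offcut, a square block 12 x 12 x 11 mm, 13 g, loose in the tray; passes through the scoop's slots. Origin at its centre. May be absent.
- chip5: brass offcut, a square block 12 x 12 x 11 mm, 13 g, loose in the tray; passes through the scoop's slots. Origin at its centre. May be absent.
- spool: bystander: aluminium spool of solder, 60 mm across, 46 mm high; origin under its middle
- flux: bystander: white bottle with red cap, 52 mm across, 110 mm high; origin under its middle
- mug: bystander: white mug, 80 mm across, 90 mm high; origin under its middle
- tape: bystander: roll of yellow tape, 84 mm across, 24 mm high, lying flat; origin under its middle
- driver: bystander: screwdriver lying on the bench
- scoop_grip (a point): where to grip the scoop: on its orange upright handle, 110 mm above the blade's underside, at x=40, y=0 mm of the scoop. The handle is 20 mm (x) by 30 mm (y) and stands from 40 to 140 mm above the underside. Axes as the scoop's.
- scoop_nose (a point): tip of the middle tine, 47.5 mm ahead (-x) of the scoop's origin, 2 mm above its underside. Axes as the scoop's.
- bin_lug (a point): where to grip the bin: the middle of the free part of its lug, a tab 12 mm (x) by 34 mm (y) on the back (-x) wall, at x=-59, y=0, z=95 mm of the bin; the lug reaches from the rim (z=75) to z=115 mm. Axes as the bin's.
- outline: rectangle of yellow tape on the bench, 148 x 178 mm between the middles of its strips, that marks the place of the kit bin (the bin fits inside it with 3 mm to spare all round). Origin at its middle, long side along y. Flat, nothing to bump into.

How it is judged:
By the outcome, as a careful person would: the job done as asked, in the order asked, and still so for the second after the job is handed in, with the robot touching nothing.
Of cap1, cap2, cap3, cap4, cap5, cap6 only 5 to 6 are there at a start; the rules pass over those that are not, and their reading is None.
Of chip1, chip2, chip3, chip4, chip5 only 3 to 5 are there at a start; the rules pass over those that are not, and their reading is None.
At some moment in a run one of bin may be knocked a few centimetres aside while the robot is not near it.
It also fails if it takes over 210 s, if anything falls off the work surface, if the arm or the gripper's body presses on something with over 40 N, if the wrist force passes 120 N, or if a joint passes its speed limit or range.

### The arm

A 6-joint arm with a two-finger parallel gripper is mounted at the origin on the work surface. World frame = base frame: x ahead of the robot, y to its left, z up, the work surface at z = 0. Lengths are in m, angles in rad, forces in N, time in s.
With the tool pointing down it reaches from about 0.35 to 0.975 m from the base axis. Payload 7.1 kg.
Tool frame: the origin (TCP) lies midway between the tips of the shut fingers; the grasp point (between the pads) lies 19 mm behind it; z points along the fingers, x is the direction in which the jaws open and shut, and the axes are right-handed (so a half turn about z gives the same grasp; the last joint's range is limited). The gripper opens to 88 mm and grips with 3 to 60 N. Pads are 20 mm wide; open, the fingers measure 115 mm over their backs; the gripper's body (75 mm by 178 mm) begins 61 mm behind the grasp point.
Start: joints at [1.144, 0.423, 1.63, -0, 1.089, -0.019], TCP at [0.248, 0.574, 0.223] pointing down, gripper open.
Joint ranges: [-3, 3], [-0.9, 2.11], [0.09, 2.58], [-1.31, 4.45], [0.11, 2.69], [-2.54, 2.54]. Speed limits (rad/s): [2.39, 2.39, 3.01, 3.14, 3.14, 3.14].

### API

Orientations are given as a unit quaternion [w, x, y, z].
In Python, from station import move_pose, movel, movej, command_gripper, wait, inverse_kinematics, read_camera, camera_info, MotionError, job_done, get_time, get_joint_pos, get_qvel, get_effort, get_tcp_pos, get_ee_rot, get_ft_force, get_ft_torque, get_grip_width gives the robot as it stands. Calls block until the motion is done:
- move_pose(position, orientation): joint-space move of the TCP to a pose.
- movel(position, frame=None, v=0.15, until_force=None): straight line of the TCP; frame=None keeps the orientation; v is the mean speed in m/s. With until_force (N) it stops when the force on the tool has changed by that much, and returns True; else False.
- movej(angles): joint-space move.
- command_gripper(opening): opening from 0.0 (shut) to 1.0 (fully open); the grip force is fixed at half the most; returns when the fingers have stopped.
- wait(seconds).
- inverse_kinematics(position, orientation): joint angles nearest the present ones, or None.
- read_camera(name): name is "scene" or "top"; returns the picture (420x560x3 uint8, red, green, blue); there is no depth.
- camera_info(name): a dict with "intrinsics" (3x3 intrinsics, pixels), "T" (4x4, takes a point from camera to world coordinates). Camera axes: x right, y up, looking along -z (the intrinsics and any distortion apply to the point x, -y, -z); pixel columns grow to the right and rows downward; lengths in m; the calibration is good to about 2 mm. A picture is of the moment at which its call begins. camera_info takes no time and is no camera call.
A pose or a line that the arm cannot do raises MotionError and nothing moves.
- job_done(): hands the job in, once; it reports no verdict.
Readings, each from a call of its own:
- get_time(): time.
- get_joint_pos(): joint angles.
- get_qvel(): joint speeds.
- get_effort(): joint torques, N m.
- get_tcp_pos(): TCP position.
- get_ee_rot(): TCP orientation.
- get_ft_force(): force on the tool from outside, world axes, zero at the start.
- get_ft_torque(): the same for the moment, N m.
- get_grip_width(): opening from 0.0 (shut) to 1.0 (fully open).
Only numpy, scipy, OpenCV 4.12 (cv2) and the standard library are available. Lean on these libraries where they do the work, as an engineer would, in place of code of your own. Each camera call takes 0.05 s, during which the arm holds its last target.

## Working session

There is one attempt and no reset: what is moved stays moved. The work goes in short steps, each a Python script; the robot and the scene stay as the last script left them, time stands still between calls to the robot, and variables do not carry over. Pictures are saved under pics/ and viewed, and the job is handed in when it is done.

```bash
ls; mkdir -p pics; python3 - <<'E'
from station import *
import cv2,numpy as np
np.set_printoptions(precision=4,suppress=True)
for n in("scene","top"):
    im=read_camera(n); cv2.imwrite(f"pics/{n}0.png",im[:,:,::-1]); c=camera_info(n); print(n,c["intrinsics"],c["T"], [k for k in c])
print(get_time(),get_tcp_pos(),get_ee_rot(),get_grip_width())
E
```

```text
pics
scene [[498.0474   0.     281.4961]
 [  0.     498.0474 214.8236]
 [  0.       0.       1.    ]] [[ 0.8815 -0.3863  0.2715  0.9142]
 [ 0.4719  0.7409 -0.4779 -0.5401]
 [-0.0165  0.5494  0.8354  1.1599]
 [ 0.      0.      0.      1.    ]] ['intrinsics', 'T']
top [[524.2229   0.     285.3899]
 [  0.     524.2229 206.2767]
 [  0.       0.       1.    ]] [[-0.0169  0.9904 -0.1372  0.4073]
 [-0.9999 -0.0172 -0.0004  0.0598]
 [-0.0028  0.1372  0.9905  1.3523]
 [ 0.      0.      0.      1.    ]] ['intrinsics', 'T']
0.1 [0.2476 0.5733 0.222 ] [ 0.0004  0.8356  0.5493 -0.0006] 1.0032980621372207
```

View pics/scene0.png

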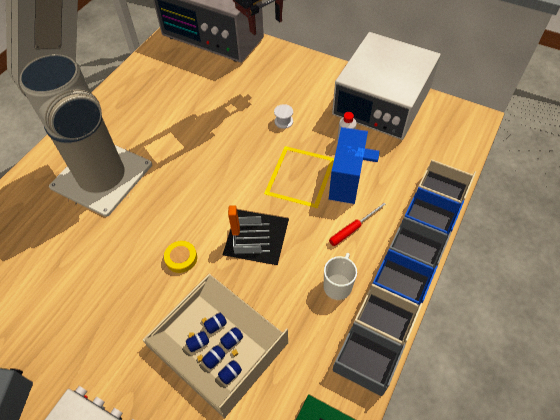

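View pics/top0.png

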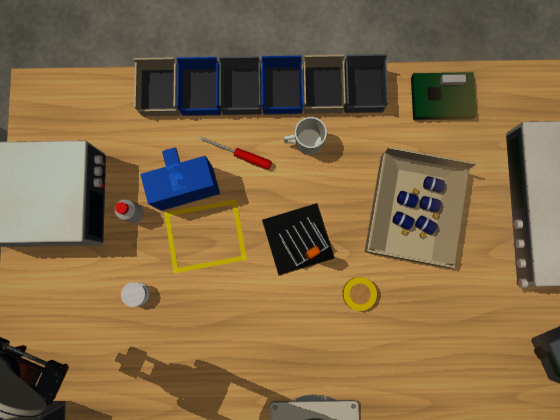

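The scene view shows the bin toppled beyond the outline, with the scoop on its mat at top (300,240) and the tray at (420,210). I'll zoom in for measurements.

```bash
cat > h.py <<'E'
from station import *
import cv2,numpy as np
from scipy.spatial.transform import Rotation as R
np.set_printoptions(precision=4,suppress=True)
def pix2pt(n,uv,z):
    c=camera_info(n);K=c["intrinsics"];T=c["T"]
    uv=np.atleast_2d(uv).astype(float)
    d=np.c_[(uv[:,0]-K[0,2])/K[0,0],-(uv[:,1]-K[1,2])/K[1,1],-np.ones(len(uv))]@T[:3,:3].T
    o=T[:3,3]; return o+d*((z-o[2])/d[:,2])[:,None]
def proj(n,P):
    c=camera_info(n);K=c["intrinsics"];T=c["T"]
    p=(np.atleast_2d(P)-T[:3,3])@T[:3,:3]
    return np.c_[K[0,0]*p[:,0]/-p[:,2]+K[0,2], K[1,1]*-p[:,1]/-p[:,2]+K[1,2]]
def tri(uvs,uvt):
    A=[];b=[]
    for n,uv in(("scene",uvs),("top",uvt)):
        o=camera_info(n)["T"][:3,3]; d=pix2pt(n,uv,0)[0]-o; d/=np.linalg.norm(d)
        M=np.eye(3)-np.outer(d,d);A.append(M);b.append(M@o)
    return np.linalg.lstsq(np.vstack(A),np.hstack(b),rcond=None)[0]
def snap(n,name,crop=None,s=1):
    im=read_camera(n)[:,:,::-1].copy()
    cv2.imwrite(f"pics/{name}_full.png",im)
    o=im
    if crop: x0,y0,x1,y1=crop;o=im[y0:y1,x0:x1]
    if s!=1:o=cv2.resize(o,None,fx=s,fy=s,interpolation=cv2.INTER_CUBIC)
    cv2.imwrite(f"pics/{name}.png",o); return im
E
python3 - <<'E'
import cv2
t=cv2.imread('pics/top0.png');s=cv2.imread('pics/scene0.png')
def c(i,x0,y0,x1,y1,f,n): cv2.imwrite(f'pics/{n}.png',cv2.resize(i[y0:y1,x0:x1],None,fx=f,fy=f,interpolation=cv2.INTER_CUBIC))
c(t,360,140,480,275,4,'z1');c(t,130,140,350,280,3.5,'z2');c(s,140,270,300,415,4,'z3');c(s,210,110,400,270,4,'z4')
E
```

```text
(no output)
```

View pics/z1.png

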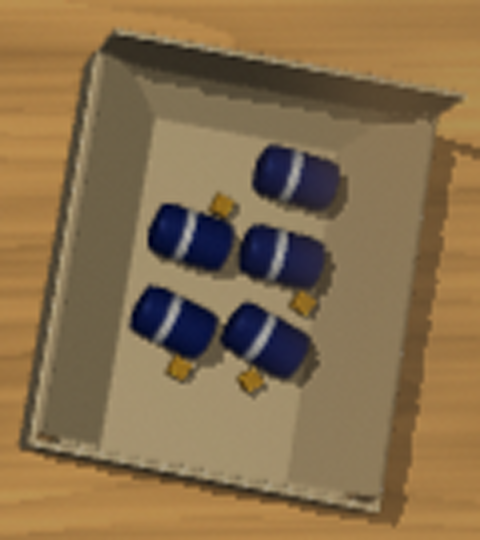

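View pics/z2.png

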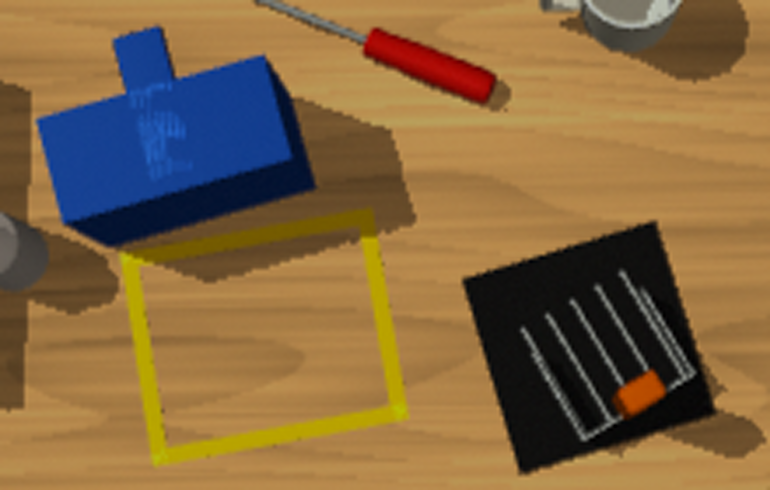

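View pics/z3.png

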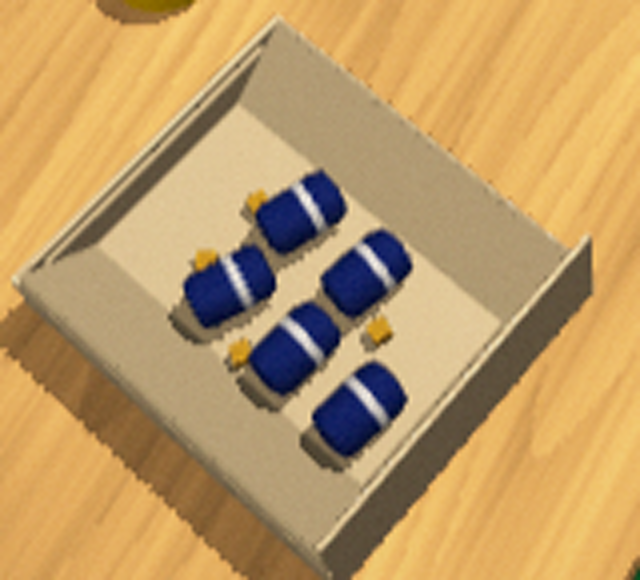

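View pics/z4.png

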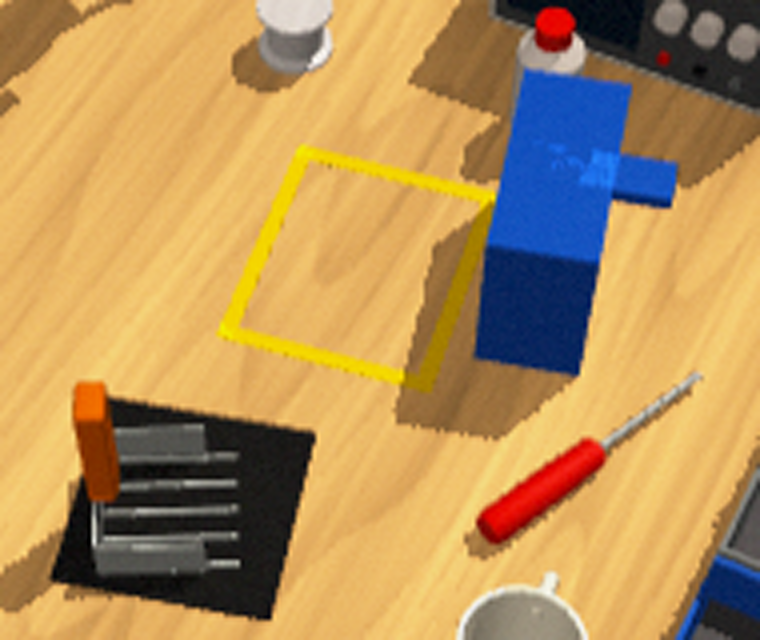

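```bash
cat > meas.py <<'E'
from h import *
def outline(n,im,area=None):
    hsv=cv2.cvtColor(im,cv2.COLOR_BGR2HSV)
    m=cv2.inRange(hsv,(22,170,70),(33,255,255))
    m=cv2.morphologyEx(m,cv2.MORPH_CLOSE,np.ones((3,3)))
    return m
if __name__=="__main__":
  for n in("top","scene"):
    im=cv2.imread(f"pics/{n}0.png"); m=outline(n,im)
    k,l,st,_=cv2.connectedComponentsWithStats(m)
    for i in range(1,k):
        if st[i,4]>60: print(n,i,st[i])
    cv2.imwrite(f"pics/m_{n}.png",m)
E
python3 meas.py; python3 -c "
import cv2,numpy as np
a=cv2.imread('pics/m_top.png');b=cv2.imread('pics/m_scene.png')
cv2.imwrite('pics/mm.png',np.hstack([a[120:300,120:400],b[120:300,120:400]]))"
```

```text
top 2 [ 164  200   83   74 1243]
top 5 [343 277  34  34 581]
scene 2 [264 146  70  62 796]
scene 3 [164 240  33  33 575]
```

View pics/mm.png

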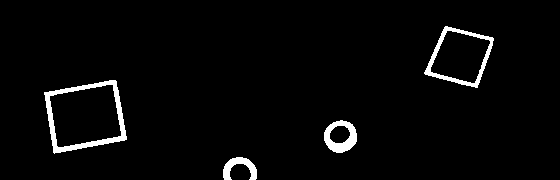

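```bash
cat > m1.py <<'E'
from h import *
def rect(P):
    P=P.astype(np.float32); (c,s,a)=cv2.minAreaRect(P[:,:2]*1000); return np.array(c)/1000,s,a
for n in("top","scene"):
    im=cv2.imread(f"pics/{n}0.png"); hsv=cv2.cvtColor(im,cv2.COLOR_BGR2HSV)
    m=cv2.inRange(hsv,(22,170,70),(33,255,255)); m=cv2.morphologyEx(m,cv2.MORPH_CLOSE,np.ones((3,3)))
    k,l,st,_=cv2.connectedComponentsWithStats(m)
    i=1+np.argmax(st[1:,4]); ys,xs=np.nonzero(l==i); print(n,"outline",*rect(pix2pt(n,np.c_[xs,ys],0)))
    # corner-based
    m=cv2.inRange(hsv,(0,0,0),(180,255,45)); box=(255,195,345,285) if n=="top" else (215,200,295,270)
    mm=np.zeros_like(m); mm[box[1]:box[3],box[0]:box[2]]=m[box[1]:box[3],box[0]:box[2]]
    k,l,st,_=cv2.connectedComponentsWithStats(mm); i=1+np.argmax(st[1:,4])
    ys,xs=np.nonzero(l==i); print(n,"mat",st[i],*rect(pix2pt(n,np.c_[xs,ys],0.003)))
    m=cv2.inRange(hsv,(4,200,60),(13,255,255)); mm=np.zeros_like(m); mm[box[1]-10:box[3],box[0]:box[2]]=m[box[1]-10:box[3],box[0]:box[2]]
    k,l,st,ce=cv2.connectedComponentsWithStats(mm); i=1+np.argmax(st[1:,4]); ys,xs=np.nonzero(l==i)
    print(n,"handle",st[i],ce[i],cv2.boxPoints(cv2.minAreaRect(np.c_[xs,ys].astype(np.float32))))
    m=cv2.inRange(hsv,(100,120,60),(125,255,255))
    k,l,st,ce=cv2.connectedComponentsWithStats(m)
    for i in range(1,k):
        if st[i,4]>40: print(n,"blue",st[i],ce[i])
    c=cv2.inRange(hsv,(15,140,120),(28,255,255)); 
E
python3 m1.py
```

```text
top outline [0.5216 0.2698] (161.20867919921875, 191.19171142578125) 9.503484725952148
top mat [ 263  204   71   71 2723] [0.5098 0.03  ] (147.78004455566406, 148.4651641845703) 15.957545280456543
top handle [305 245  15  14 127] [312.2756 252.0079] [[303.5294 251.8824]
 [316.0294 244.3824]
 [320.7058 252.1765]
 [308.2058 259.6765]]
top blue [262  55  39   3  77] [280.9091  56.3896]
top blue [176  57  40   3  80] [195.5125  57.525 ]
top blue [261  59   4  46 100] [262.6   81.36]
top blue [263  59  40  51 191] [293.9529  92.6859]
top blue [177  61   2  46  91] [177.4945  83.7473]
top blue [216  61   2  45  90] [216.5  83. ]
top blue [181 108  38   3  90] [200.1 109. ]
top blue [ 141  148   73   56 2332] [176.0189 177.3774]
top blue [407 194  11  11  62] [411.9516 199.6613]
top blue [402 216  11  11  66] [407.2727 221.6515]
top blue [426 222  10  10  66] [430.5606 226.6667]
scene outline [0.5196 0.2707] (160.3759765625, 192.86428833007812) 9.578714370727539
scene mat [ 223  210   65   55 1656] [0.5092 0.0293] (148.61000061035156, 146.9322967529297) 16.014678955078125
scene handle [228 206  12  29 229] [233.7904 221.0699] [[227.0568 206.9258]
 [236.2926 205.6944]
 [240.0306 233.7293]
 [230.7948 234.9607]]
scene blue [ 329  127   50   77 2195] [348.9822 163.9431]
scene blue [405 187  59  47 816] [436.1091 206.4289]
scene blue [373 249  64  56 942] [407.2187 272.1274]
scene blue [216 313  10  12  66] [220.7879 318.4242]
scene blue [204 318  15  14 121] [210.7521 324.4298]
scene blue [231 328  11  11  66] [236.7727 332.7273]
scene blue [198 332  10  12  75] [203.2    337.0667]
scene blue [221 333  15  15 132] [227.6591 340.0379]
scene blue [186 336  14  14 122] [192.3033 342.8525]
scene blue [213 346  12  12  77] [218.8052 350.961 ]
scene blue [202 352  16  15 135] [209.6074 359.2222]
scene blue [229 361  12  12  78] [234.8077 366.0897]
scene blue [219 367  16  16 146] [225.7466 374.5342]
```

```bash
python3 - <<'E'
from h import *
f=lambda a:np.array(a)/3.5+[130,140]
tips=pix2pt("top",f([(523,328),(548,315),(573,300),(598,287),(622,272)]),0.006)
print(tips)
d=tips[4]-tips[0]; print("len",np.linalg.norm(d),"yaw of -y dir",np.degrees(np.arctan2(-d[0]*-1,-d[1])))
g=lambda a:np.array(a)/4+[210,110]
ts=pix2pt("scene",g([(237,456),(236,483),(236,510),(236,537),(238,564)]),0.005);print(ts)
# bin corners top face z=.130
b=f([(40,120),(266,56),(292,157),(65,222),(148,64)])
print("bin top",pix2pt("top",b,.130))
s=g([(526,72),(630,86),(598,260),(489,246)]);print("bin scene",pix2pt("scene",s,.130))
print("lug end top",pix2pt("top",f([(114,40),(160,28),(172,78),(126,93)]),.13)); print("lug end scene",pix2pt("scene",g([(677,162),(672,196),(672,206),(620,154),(612,185)]),.13))
# predicted handle
for y in np.radians([12,14,16,18,20]):
    c,si=np.cos(y),np.sin(y)
E
```

```text
[[0.5228 0.077  0.006 ]
 [0.5321 0.0584 0.006 ]
 [0.5428 0.0398 0.006 ]
 [0.5521 0.0212 0.006 ]
 [0.563  0.0033 0.006 ]]
len 0.08397411135316259 yaw of -y dir 28.591174169255087
[[0.5233 0.0784 0.005 ]
 [0.5332 0.0591 0.005 ]
 [0.5435 0.0404 0.005 ]
 [0.5536 0.0221 0.005 ]
 [0.5648 0.0047 0.005 ]]
bin top [[0.6593 0.4011 0.13  ]
 [0.701  0.2478 0.13  ]
 [0.6308 0.2299 0.13  ]
 [0.589  0.3828 0.13  ]
 [0.6969 0.3282 0.13  ]]
bin scene [[0.5911 0.3818 0.13  ]
 [0.6604 0.4028 0.13  ]
 [0.701  0.2524 0.13  ]
 [0.6333 0.2303 0.13  ]]
lug end top [[0.714  0.3516 0.13  ]
 [0.7219 0.3203 0.13  ]
 [0.6868 0.3117 0.13  ]
 [0.677  0.3429 0.13  ]]
lug end scene [[0.7151 0.3536 0.13  ]
 [0.7233 0.3246 0.13  ]
 [0.7265 0.3166 0.13  ]
 [0.6784 0.3426 0.13  ]
 [0.6842 0.315  0.13  ]]
```

```bash
cat >> h.py <<'E'
def toolq(d,x):
    d=np.array(d,float);d/=np.linalg.norm(d);x=np.array(x,float);x-=d*(x@d);x/=np.linalg.norm(x)
    q=R.from_matrix(np.c_[x,np.cross(d,x),d]).as_quat(); return np.r_[q[3],q[:3]]
def pose(g,d,x):
    d=np.array(d,float);d/=np.linalg.norm(d)
    return np.array(g)+0.019*d, toolq(d,x)
def pickx(g,d,x):
    "choose sign of x with |j6| smaller"
    best=None
    for s in(1,-1):
        p,q=pose(g,d,s*np.array(x)); j=inverse_kinematics(p,q)
        if j is not None and (best is None or abs(j[5])<abs(best[2][5])): best=(p,q,j,s)
    return best
Z=np.array([0,0,1.])
E
cat > rightbin.py <<'E'
from h import *
E0=np.array([0.611,0.306,0.0]); a=np.radians(15.5); m=np.array([np.cos(a),np.sin(a),0]); n=np.cross(Z,m)
def st(th,t0=-15,extra=0):
    t=np.radians(th);p=np.radians(th+t0)
    M=m*np.cos(t)+Z*np.sin(t);U=-m*np.sin(t)+Z*np.cos(t)
    return E0+0.095*M+0.124*U, -Z*np.cos(p)+m*np.sin(p)
E
python3 - <<'E'
from rightbin import *
for t0 in(-15,0):
  for s in (1,-1):
    for th in range(0,91,15):
        g,d=st(th,t0); j=inverse_kinematics(*pose(g,d,s*n)); print(t0,s,th,g,None if j is None else np.array(j))
# bystanders
for nm,uv,z in(("spool",(135,295),.046),("flux",(122,209),.11),("mug",(311,134),.09),("tape",(360,294),.024)): print(nm,pix2pt("top",uv,z))
E
```

```text
-15 1 0 [0.7025 0.3314 0.124 ] [ 0.4118  0.887   1.0915  0.0369  1.4225 -1.4397]
-15 1 15 [0.6685 0.3219 0.1444] [ 0.4328  0.6955  1.3993 -0.      1.0468 -1.4085]
-15 1 30 [0.6305 0.3114 0.1549] [ 0.4622  0.5471  1.6812 -0.0807  0.6577 -1.3215]
-15 1 45 [0.5912 0.3005 0.1549] [ 0.5027  0.4621  1.9378 -0.4705  0.2566 -0.9116]
-15 1 60 [0.5533 0.29   0.1443] [0.5566 0.4797 2.1587 3.8089 0.3283 1.135 ]
-15 1 75 [0.5193 0.2806 0.1239] [0.6226 0.6515 2.3159 3.5378 0.8849 1.4935]
-15 1 90 [0.4915 0.2729 0.095 ] [0.6901 0.9675 2.3633 3.5477 1.4824 1.6478]
-15 -1 0 [0.7025 0.3314 0.124 ] [0.4118 0.887  1.0915 0.0369 1.4225 1.7019]
-15 -1 15 [0.6685 0.3219 0.1444] [ 0.4328  0.6955  1.3993 -0.      1.0468  1.733 ]
-15 -1 30 [0.6305 0.3114 0.1549] [ 0.4622  0.5471  1.6812 -0.0807  0.6577  1.8201]
-15 -1 45 [0.5912 0.3005 0.1549] [ 0.5027  0.4621  1.9378 -0.4705  0.2566  2.23  ]
-15 -1 60 [0.5533 0.29   0.1443] [ 0.5566  0.4797  2.1587  3.8089  0.3283 -2.0066]
-15 -1 75 [0.5193 0.2806 0.1239] [ 0.6226  0.6515  2.3159  3.5378  0.8849 -1.6481]
-15 -1 90 [0.4915 0.2729 0.095 ] [ 0.6901  0.9675  2.3
[... 555 characters left out ...]
 1.7164]
0 -1 0 [0.7025 0.3314 0.124 ] [ 0.4254  0.7665  1.3118 -0.      1.0633  1.7257]
0 -1 15 [0.6685 0.3219 0.1444] [ 0.451   0.6097  1.5929 -0.0737  0.6826  1.8025]
0 -1 30 [0.6305 0.3114 0.1549] [ 0.486   0.5071  1.8504 -0.3825  0.2905  2.126 ]
0 -1 45 [0.5912 0.3005 0.1549] [ 0.5327  0.4894  2.077   3.9131  0.2659 -2.1369]
0 -1 60 [0.5533 0.29   0.1443] [ 0.5908  0.6019  2.2519  3.5408  0.7774 -1.6985]
0 -1 75 [0.5193 0.2806 0.1239] [ 0.6537  0.8625  2.3365  3.5196  1.3623 -1.5489]
0 -1 90 [0.4915 0.2729 0.095 ] [ 0.7041  1.1793  2.2982  3.5975  1.8745 -1.4252]
spool [[0.3744 0.4341 0.046 ]]
flux [[0.5796 0.4514 0.11  ]]
mug [[ 0.7618 -0.0061  0.09  ]]
tape [[ 0.3668 -0.1222  0.024 ]]
```

```bash
cat > rightbin.py <<'E'
from h import *
E0=np.array([0.611,0.306,0.0]); a=np.radians(15.5); m=np.array([np.cos(a),np.sin(a),0]); n=np.cross(Z,m)
def st(th,phi,L=0.099):
    t=np.radians(th);p=np.radians(phi)
    M=m*np.cos(t)+Z*np.sin(t);U=-m*np.sin(t)+Z*np.cos(t)
    return E0+L*M+0.124*U, -Z*np.cos(p)+m*np.sin(p)
sched=[(0,-30),(15,-15),(30,0),(45,13),(55,13),(65,13),(75,13),(83,13),(90,13)]
E
python3 - <<'E'
from rightbin import *
for th,ph in sched:
    g,d=st(th,ph); j=inverse_kinematics(*pose(g,d,n)); print(th,g,None if j is None else np.array(j))
g,d=st(0,-30);print(inverse_kinematics(*pose(g-0.1*d,d,n)))
E
```

```text
0 [0.7064 0.3325 0.124 ] [ 0.4005  1.0409  0.839   0.0663  1.7812 -1.4442]
15 [0.6722 0.323  0.1454] [ 0.4172  0.8173  1.1808  0.0384  1.4027 -1.4355]
30 [0.6339 0.3123 0.1569] [ 0.441   0.633   1.4861 -0.      1.0225 -1.4003]
45 [0.594  0.3013 0.1577] [ 0.4711  0.5053  1.7427 -0.072   0.6724 -1.3188]
55 [0.5678 0.294  0.1522] [ 0.4805  0.4802  1.8055 -0.0791  0.6353 -1.3024]
65 [0.543  0.2871 0.1421] [ 0.4902  0.4651  1.8662 -0.0882  0.5905 -1.2832]
75 [0.5203 0.2808 0.1277] [ 0.5     0.4616  1.9228 -0.1     0.5383 -1.2611]
83 [0.504  0.2763 0.1134] [ 0.5075  0.4682  1.9638 -0.1121  0.4915 -1.2407]
90 [0.4915 0.2729 0.099 ] [ 0.5136  0.481   1.9957 -0.1255  0.4475 -1.2205]
[ 0.3938  1.0795  0.5707  0.068   2.0108 -1.4348]
```

```bash
python3 - <<'E'
from rightbin import *
g,d=st(0,-30); p,q=pose(g,d,n)
move_pose(p+np.array([-0.05,0,0.12]),q)
movel(p,q,v=0.12); print(get_tcp_pos(),p)
command_gripper(0.0); print(get_grip_width()*88,get_time(),get_ft_force())
snap("scene","s1",(210,90,400,270),4)
E
```

```text
[0.7025 0.3332 0.1237] [0.6972 0.3299 0.1075]
33.88283712805358 3.9417 [ 0.1873  0.4328 -2.0919]
```

View pics/s1.png

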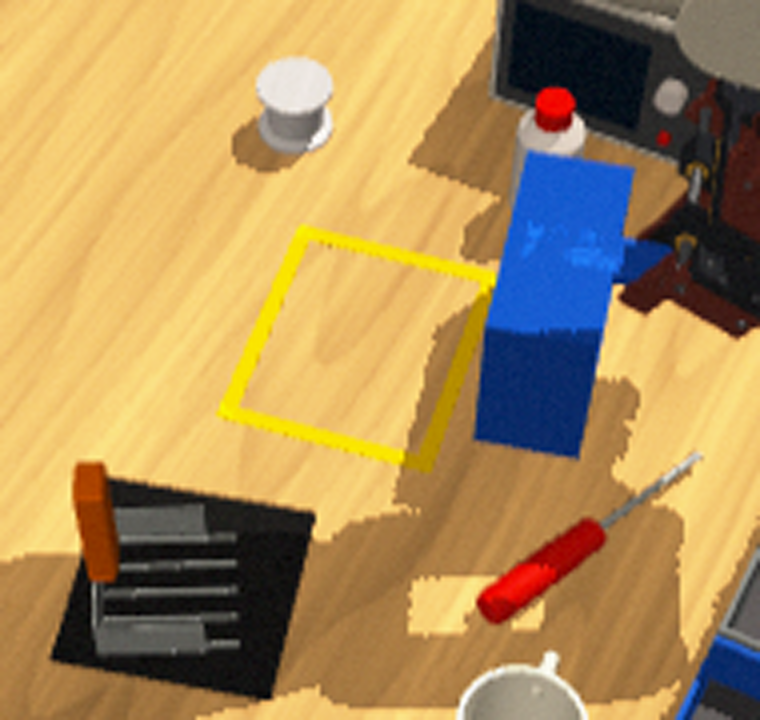

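The lug is held at 33.9 mm, which matches its 34 mm width, and the bin hasn't moved. Next is turning it over its base edge.

```bash
python3 - <<'E'
from rightbin import *
print(get_tcp_pos())
for th,ph in sched[1:]:
    g,d=st(th,ph); p,q=pose(g,d,n); p[2]+=0.001 if th<90 else 0.001
    movel(p,q,v=0.06 if th>40 else 0.08); print(th,get_tcp_pos()-p,get_ft_force())
print(get_time(),get_grip_width())
snap("scene","s2",(210,60,400,240),4); snap("top","t2",(130,140,350,280),3.5)
E
```

```text
[0.6971 0.3298 0.1072]
15 [0.0003 0.0001 0.0004] [-0.4333 -0.2623 -2.5298]
30 [ 0.0008  0.0002 -0.0004] [-0.5596 -0.643  -2.6447]
45 [ 0.001   0.0003 -0.0001] [ 0.4144  0.0736 -1.8822]
55 [-0.0003  0.0002  0.0004] [-1.996   1.1896  5.3525]
65 [0.0001 0.0003 0.0009] [-4.5794  1.2433 11.3884]
75 [-0.0006 -0.0002  0.0002] [-5.2849 -0.1498  7.9626]
83 [-0.0003 -0.0001 -0.0001] [-1.9413  0.7429  3.3037]
90 [ 0.0004  0.0001 -0.    ] [-0.1918  0.8867 -0.1923]
8.8 0.3857049647269972
```

View pics/s2.png

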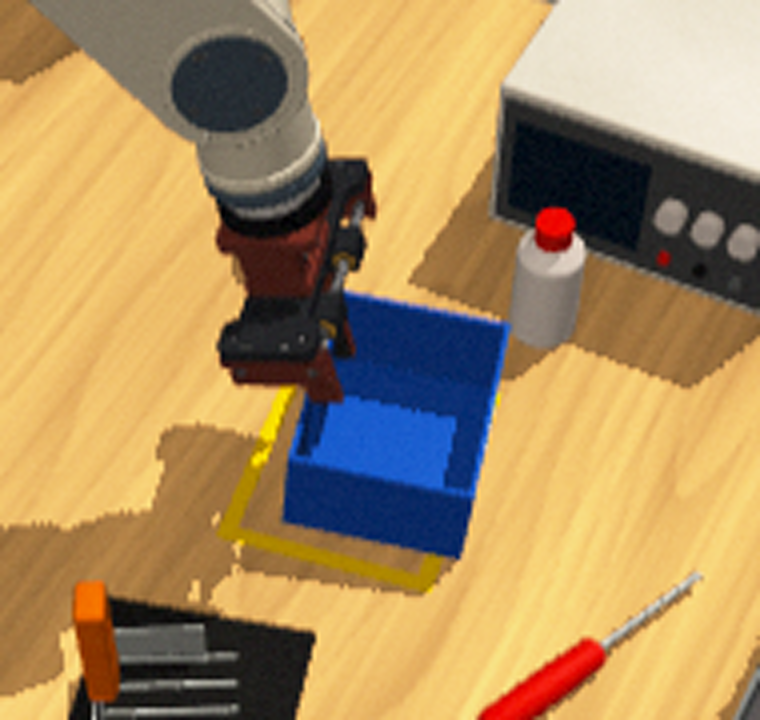

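```bash
python3 - <<'E'
from rightbin import *
a=np.radians(9.54); m2=np.array([np.cos(a),np.sin(a),0]); n2=np.cross(Z,m2); p13=np.radians(13)
g=np.r_[np.array([0.5206,0.2702])-0.059*m2[:2],0.100]; d=-Z*np.cos(p13)+m2*np.sin(p13)
p,q=pose(g,d,n2); movel(p,q,v=0.04); wait(0.3); print(get_tcp_pos()-p,get_ft_force())
command_gripper(0.75)
movel(p-0.13*d,q,v=0.15)
# clear off the view
p2=np.array([0.35,0.05,0.3]); move_pose(p2,q)
print(get_time()); snap("top","t3",(140,170,270,290),6); snap("scene","s3",(230,110,380,230),5)
E
```

```text
[-0.0005 -0.0002 -0.    ] [-4.0269  1.0731  5.6201]
12.8
```

View pics/t3.png

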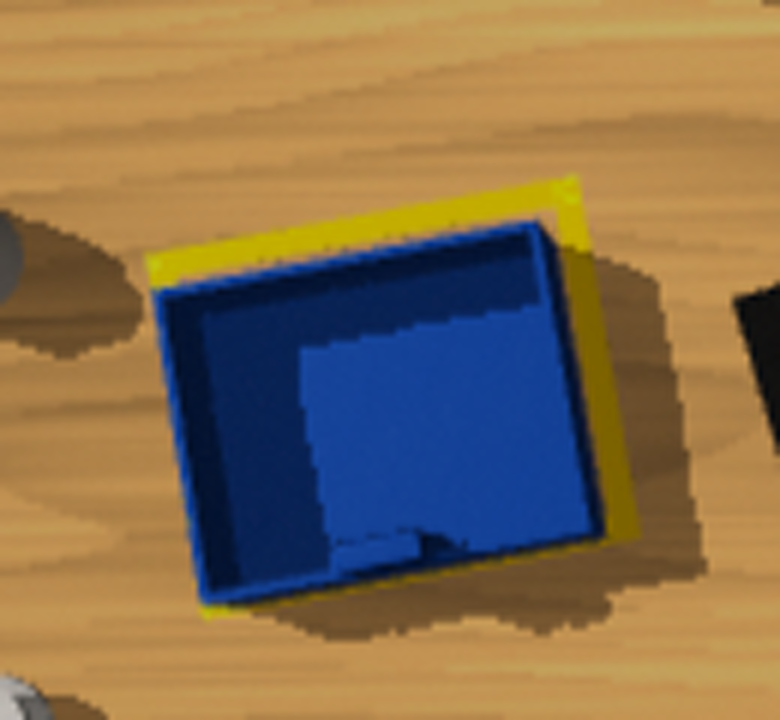

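View pics/s3.png

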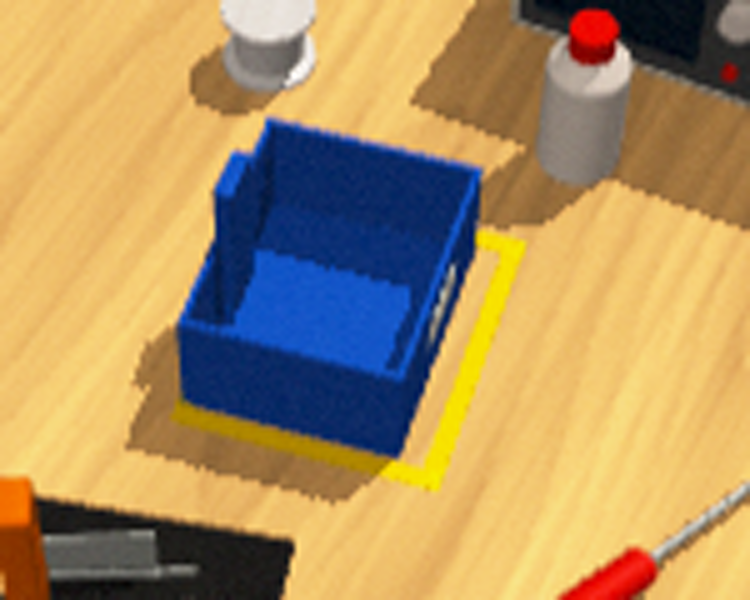

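```bash
python3 - <<'E'
from h import *
t=np.array([(155,290),(540,222),(606,537),(204,604)])/6+[140,170]
s=np.array([(268,120),(482,172),(402,378),(181,325)])/5+[230,110]
for n,u in(("top",t),("scene",s)):
    P=pix2pt(n,u,.075)[:,:2]; print(P,P.mean(0)); r=cv2.minAreaRect((P*1000).astype(np.float32));print(r)
print(pix2pt("scene",np.array([(183,402),(398,458)])/5+[230,110],0))
im=cv2.imread("pics/t3_full.png")
E
```

```text
[[0.5595 0.3542]
 [0.5848 0.1967]
 [0.4558 0.1703]
 [0.4316 0.3326]] [0.5079 0.2634]
((507.6183166503906, 262.25634765625), (131.59622192382812, 165.10018920898438), 9.139320373535156)
[[0.4338 0.3323]
 [0.5617 0.3533]
 [0.5863 0.2002]
 [0.4623 0.1767]] [0.511  0.2656]
((510.5625, 264.7728271484375), (129.6484375, 158.0774688720703), 9.334662437438965)
[[0.4594 0.1778 0.    ]
 [0.5867 0.1998 0.    ]]
```

```bash
cat > placebin.py <<'E'
from h import *
def regrip(c,yaw,ct,yawt,zg=0.099):
    a=np.radians(yaw);m=np.array([np.cos(a),np.sin(a),0]); a2=np.radians(yawt);m2=np.array([np.cos(a2),np.sin(a2),0])
    g=np.r_[np.array(c)-0.059*m[:2],zg]; p,q,j,s=pickx(g+[0,0,.08],-Z,m); print(j)
    command_gripper(0.7)
    move_pose(p,q); movel(p-[0,0,.08],q,v=0.12); wait(.15); command_gripper(0.0); print("w",get_grip_width()*88)
    pz=p-[0,0,.08]; movel(pz+[0,0,.004],q,v=.05)
    g2=np.r_[np.array(ct)-0.059*m2[:2],zg+.004]; p2,q2=pose(g2,-Z,s*m2); movel(p2,q2,v=.05)
    movel(p2-[0,0,.0035],q2,v=.03); wait(.2); print(get_tcp_pos()-p2,get_ft_force())
    command_gripper(0.7); movel(p2+[0,0,.09],q2,v=.2)
E
python3 - <<'E'
from placebin import *
regrip((0.510,0.2655),9.5,(0.521,0.271),9.54)
move_pose([0.35,0.0,0.3],get_ee_rot())
print(get_time()); snap("top","t4",(140,170,270,290),6); snap("scene","s4",(230,110,380,230),5)
E
```

```text
[ 0.4922  0.3567  1.9102 -0.      0.8747  0.3264]
w 11.886426052878868
[-0.0001 -0.0001 -0.0035] [ 0.1287  0.2939 -3.1109]
20.5333
```

View pics/t4.png

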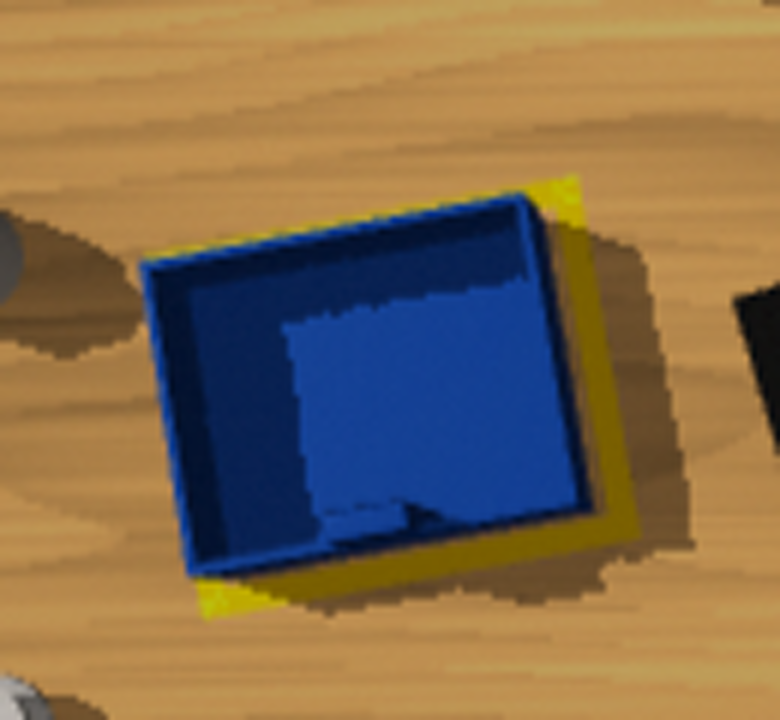

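View pics/s4.png

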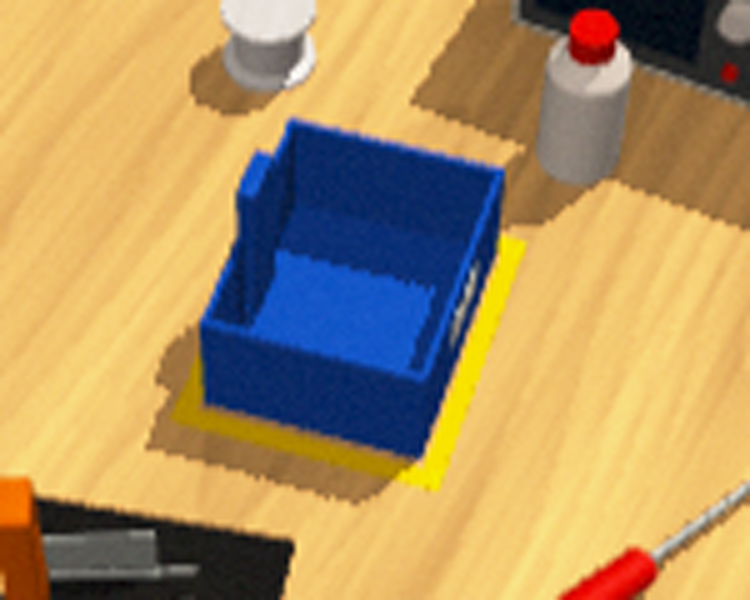

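```bash
python3 - <<'E'
from h import *
t=np.array([(143,264),(523,196),(588,512),(190,577)])/6+[140,170]
s=np.array([(291,121),(503,172),(423,378),(203,323)])/5+[230,110]
for n,u in(("top",t),("scene",s)):
    P=pix2pt(n,u,.075)[:,:2]; print(P,P.mean(0)); r=cv2.minAreaRect((P*1000).astype(np.float32));print(r)
P=pix2pt("scene",np.array([(205,405),(419,458)])/5+[230,110],0);print(P,np.degrees(np.arctan2(*(P[1]-P[0])[1::-1])))
a=np.radians(9.5);print(P[:,:2].mean(0)+.08*np.array([-np.sin(a),np.cos(a)]))
print("base t",pix2pt("top",np.array([(596,513),(532,196)])/6+[140,170],0))
for n,k in(("top","t4"),("scene","s4")):
    im=cv2.imread(f"pics/{k}_full.png"); hsv=cv2.cvtColor(im,cv2.COLOR_BGR2HSV)
    m=cv2.inRange(hsv,(22,170,70),(33,255,255))
    k,l,st,_=cv2.connectedComponentsWithStats(m)
    print([list(x) for x in st[1:] if x[4]>20])
    print(proj(n,np.array([[.5206,.2702,0]])))
E
```

```text
[[0.5703 0.3593]
 [0.5957 0.2036]
 [0.466  0.1775]
 [0.4425 0.3384]] [0.5186 0.2697]
((518.1187744140625, 268.4078369140625), (132.24957275390625, 162.53964233398438), 9.281590461730957)
[[0.4461 0.3377]
 [0.5724 0.3588]
 [0.5964 0.2055]
 [0.4724 0.1835]] [0.5218 0.2714]
((522.1074829101562, 271.12554931640625), (128.0699462890625, 156.39947509765625), 9.47676944732666)
[[0.4717 0.1818 0.    ]
 [0.5972 0.2053 0.    ]] 10.582847176426347
[0.5212 0.2724]
base t [[0.4689 0.181  0.    ]
 [0.6067 0.2082 0.    ]]
[[np.int32(173), np.int32(199), np.int32(74), np.int32(75), np.int32(630)], [np.int32(344), np.int32(277), np.int32(32), np.int32(12), np.int32(210)]]
[[204.7437 236.0358]]
[[np.int32(264), np.int32(157), np.int32(71), np.int32(51), np.int32(444)], [np.int32(164), np.int32(240), np.int32(33), np.int32(33), np.int32(582)]]
[[300.0933 175.6153]]
```

```bash
python3 - <<'E'
from h import *
g=lambda a:np.array(a)/4+[140,270]
f=lambda a:np.array(a)/4+[360,140]
P=pix2pt("scene",g([(240,104),(98,246)]),.008);print("floor near corners scene",P,np.linalg.norm(P[0]-P[1]))
P=pix2pt("scene",g([(505,320),(362,470)]),.008);print("ramp base?",P,np.linalg.norm(P[0]-P[1]))
P=pix2pt("top",f([(101,447),(288,481)]),.008);print("near top",P,np.linalg.norm(P[0]-P[1]))
P=pix2pt("top",f([(155,118),(331,150)]),.008);print("rampbase top",P,np.linalg.norm(P[0]-P[1]))
P=pix2pt("top",f([(96,57),(28,446),(378,508),(435,118)]),.053);print("rims top",P)
P=pix2pt("top",f([(113,32),(462,98)]),.108);print("backstop top",P,np.linalg.norm(P[0]-P[1]))
P=pix2pt("scene",g([(278,18),(18,284)]),.053);print("rims near scene",P,np.linalg.norm(P[0]-P[1]))
P=pix2pt("scene",g([(590,240),(320,550)]),.108);print("backstop scene",P,np.linalg.norm(P[0]-P[1]))
E
```

```text
floor near corners scene [[ 0.4736 -0.1905  0.008 ]
 [ 0.4487 -0.308   0.008 ]] 0.12013983435212168
ramp base? [[ 0.6875 -0.233   0.008 ]
 [ 0.658  -0.3459  0.008 ]] 0.11668944366860397
near top [[ 0.4718 -0.1928  0.008 ]
 [ 0.4481 -0.3111  0.008 ]] 0.12056189209775527
rampbase top [[ 0.6854 -0.2373  0.008 ]
 [ 0.6621 -0.3509  0.008 ]] 0.11595863391549374
rims top [[ 0.7161 -0.1918  0.053 ]
 [ 0.471  -0.1393  0.053 ]
 [ 0.4293 -0.353   0.053 ]
 [ 0.673  -0.4039  0.053 ]]
backstop top [[ 0.7184 -0.1922  0.108 ]
 [ 0.6738 -0.4014  0.108 ]] 0.2139490780865084
rims near scene [[ 0.4799 -0.1449  0.053 ]
 [ 0.4394 -0.3571  0.053 ]] 0.21599833257298617
backstop scene [[ 0.7267 -0.1989  0.108 ]
 [ 0.682  -0.4064  0.108 ]] 0.21220330783913532
```

```bash
cat >> h.py <<'E'
TO=np.array([0.5719,-0.2722]);TY=np.radians(-11.7);TF=np.array([np.cos(TY),np.sin(TY)]);TL=np.array([-np.sin(TY),np.cos(TY)])
def uv(P): P=np.atleast_2d(P)[:,:2]-TO; return np.c_[P@TF,P@TL]
E
python3 - <<'E'
from h import *
g=lambda a:np.array(a)/4+[140,270]
f=lambda a:np.array(a)/4+[360,140]
print("caps top\n",uv(pix2pt("top",f([(298,180),(192,238),(283,257),(174,323),(267,342)]),.027))*1000)
print("caps sc\n",uv(pix2pt("scene",g([(360,410),(367,273),(294,348),(300,212),(230,287)]),.027))*1000)
print("chips\n",uv(pix2pt("top",f([(222,206),(302,303),(179,368),(251,381)]),.0135))*1000)
E
```

```text
caps top
 [[ 76.3219 -35.9145]
 [ 26.5307  25.003 ]
 [ 25.1902 -33.8932]
 [-29.5692  27.7849]
 [-30.5898 -32.0333]]
caps sc
 [[ 80.5387 -33.5526]
 [ 29.2169  27.2583]
 [ 27.1122 -31.96  ]
 [-27.3027  29.2093]
 [-26.9214 -29.9875]]
chips
 [[ 53.4159   6.4738]
 [  0.5022 -53.6368]
 [-55.563   17.4431]
 [-55.2464 -29.0426]]
```

```bash
cat >> h.py <<'E'
def scoop(N,psi,th,s=1,roll=0):
    "N: underside of nose tip; psi heading deg; th nose-down deg -> tcp pose"
    h=np.array([np.cos(np.radians(psi)),np.sin(np.radians(psi)),0]);t=np.radians(th)
    F=np.cos(t)*h-np.sin(t)*Z; U=np.sin(t)*h+np.cos(t)*Z
    return pose(np.array(N)-0.0875*F+0.110*U,-U,s*F)
def tn(u,v,z): return np.r_[TO+u*TF+v*TL,z]
E
python3 - <<'E'
from h import *
def ik(*a,**k):
    j=inverse_kinematics(*scoop(*a,**k)); return None if j is None else np.array(j)
O=np.array([0.5015,0.0173]);
for s in(1,-1):
    N=np.r_[O+.0475*np.array([.878,.479]),.003]
    print("pick",s,ik(N,28.6,0,s=s))
    for u,th in((-60,35),(-60,25),(0,0),(70,0),(100,0),(100,-25)): print("tray",s,u,th,ik(tn(u/1e3,-.013,.009),-11.7,th,s=s))
for psi in range(0,360,30):
  for s in (1,-1):
    h=np.array([np.cos(np.radians(psi)),np.sin(np.radians(psi))])
    r=[]
    for th in(-20,0,30,50,60):
        r.append(ik(np.r_[np.array([.5206,.2702])+.01*h,.07],psi,th,s=s) is not None)
    print(psi,s,r, ik(np.r_[np.array([.5206,.2702])+.01*h,.07],psi,50,s=s))
E
```

```text
pick 1 [-0.0294  0.4057  2.0574 -0.      0.6785 -0.5286]
tray 1 -60 35 [-0.4459  0.7382  1.4433 -0.1377  1.5573 -0.1974]
tray 1 -60 25 [-0.4704  0.6275  1.605  -0.1146  1.3333 -0.2151]
tray 1 0 0 [-0.5263  0.4922  1.8686 -0.      0.7808 -0.3221]
tray 1 70 0 [-0.4905  0.571   1.7151 -0.      0.8555 -0.2863]
tray 1 100 0 [-0.4775  0.606   1.6461 -0.      0.8895 -0.2733]
tray 1 100 -25 [-0.5654  0.5675  2.0148  0.7973  0.2103 -1.116 ]
pick -1 None
tray -1 -60 35 None
tray -1 -60 25 None
tray -1 0 0 None
tray -1 70 0 None
tray -1 100 0 None
tray -1 100 -25 [-0.5654  0.5675  2.0148  0.7973  0.2103  2.0255]
0 1 [True, True, True, True, True] [0.3186 0.8602 1.1717 0.2607 1.945  0.3061]
0 -1 [True, False, False, False, False] None
30 1 [True, True, True, True, True] [ 0.4785  0.8911  1.1077 -0.0383  2.0146 -0.0454]
30 -1 [False, False, False, False, False] None
60 1 [True, True, True, True, True] [ 0.6365  0.8479  1.1972 -0.3301  1.9085 -0.3859]
60 -1 [True, True, False, False, False] None
90 1 [True, True, True, True, True] [ 0.7792  0.7445  1.4101 -0.5794  1.6658 -0.6389]
90 -1 [True, True
[... 580 characters left out ...]
.3621 0.1641]
210 -1 [True, True, True, False, False] None
240 1 [False, False, True, True, True] [0.0831 0.3456 2.2139 1.589  0.6808 0.8003]
240 -1 [True, True, True, True, False] [ 0.0831  0.3456  2.2139  1.589   0.6808 -2.3413]
270 1 [True, True, True, True, True] [-0.0045  0.4819  1.9442  1.065   1.0669  0.8467]
270 -1 [True, True, True, True, True] [-0.0045  0.4819  1.9442  1.065   1.0669 -2.2949]
300 1 [True, True, True, True, True] [0.0499 0.6312 1.642  0.7606 1.4217 0.7572]
300 -1 [True, True, True, True, True] [ 0.0499  0.6312  1.642   0.7606  1.4217 -2.3844]
330 1 [True, True, True, True, True] [0.1696 0.7654 1.3671 0.5185 1.7277 0.5794]
330 -1 [True, True, True, False, False] None
```

```bash
python3 - <<'E'
from h import *
a=np.radians(28.6);F=np.array([np.cos(a),np.sin(a)]);L=np.array([-F[1],F[0]]);O=np.array([.5015,.0173])
P=[np.r_[O-.04*F+i*.01*F+j*.015*L,.143] for i in(-1,1) for j in(-1,1)]
print("top",(proj("top",P)-[130,140])*3.5); print("scene",(proj("scene",P)-[210,110])*4)
B=[np.r_[O-.04*F+i*.01*F+j*.015*L,.043] for i in(-1,1) for j in(-1,1)]
print("scene bottom",(proj("scene",B)-[210,110])*4)
E
```

```text
top [[668.7075 395.7304]
 [629.139  418.365 ]
 [653.4683 369.2401]
 [613.9543 391.7865]]
scene [[ 67.544  418.5586]
 [ 70.0872 378.1942]
 [100.1636 418.0537]
 [102.2723 377.6898]]
scene bottom [[ 84.0651 502.5595]
 [ 86.241  463.7002]
 [114.5966 502.0994]
 [116.3915 463.2402]]
```

```bash
python3 - <<'E'
from h import *
a=np.radians(28.6);F=np.array([np.cos(a),np.sin(a)]);O=np.array([.502,.0175])
N=np.r_[O+.0475*F,.003]
p,q=scoop(N,28.6,0); command_gripper(0.8)
move_pose(p+[0,0,.1],q); movel(p,q,v=.15); wait(.15); command_gripper(0.0); print(get_grip_width()*88, get_tcp_pos()-p)
movel(p+[0,0,.12],q,v=.15); wait(.1); print(get_ft_force(),get_ft_torque(),get_time())
snap("scene","s5",(150,100,350,260),4); im=snap("top","t5",(360,140,480,275),4)
E
```

```text
20.028472601976016 [ 0.0001 -0.     -0.    ]
[ 1.2262 -0.7754 -2.3444] [-0.0511  0.0206  0.0083] 24.5333
```

View pics/s5.png

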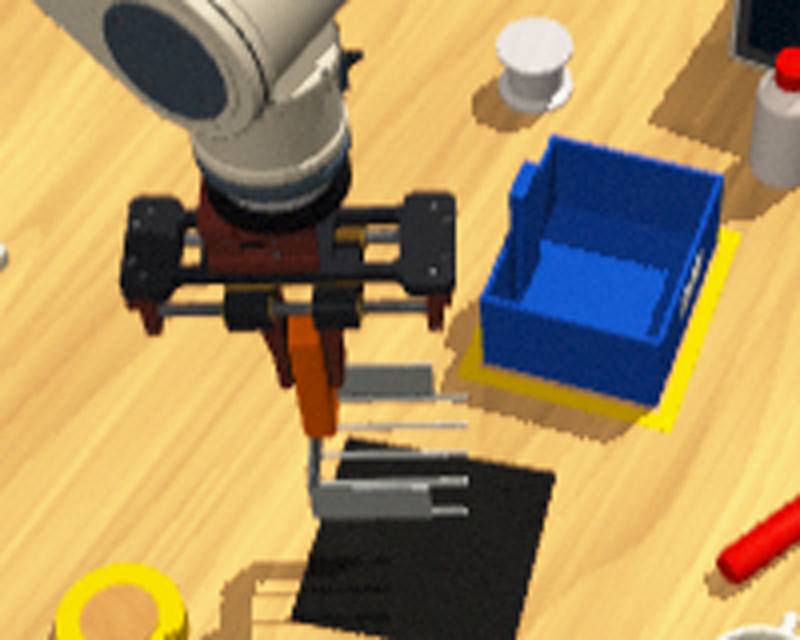

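```bash
python3 - <<'E'
from h import *
PS=-11.7; v=-.010
p,q=scoop(tn(-.060,v,.15),PS,35); move_pose(p,q); print(get_time())
p,q=scoop(tn(-.060,v,.03),PS,35); movel(p,q,v=.15)
p,q=scoop(tn(-.060,v,.003),PS,35); r=movel(p,q,v=.02,until_force=4); wait(.1)
z=get_tcp_pos()[2]-scoop(tn(0,0,0),PS,35)[0][2]; print("contact",r,"nose z",z,get_ft_force())
E
```

```text
25.7
contact True nose z 0.006816694876376345 [1.5049 0.168  5.4555]
```

```bash
python3 - <<'E'
from h import *
PS=-11.7; v=-.010
for u,th,z in((-.060,35,.0085),(-.01,35,.0085),(.02,0,.009)):
    p,q=scoop(tn(u,v,z),PS,th); r=movel(p,q,v=.08,until_force=25); wait(.05); print(u,r,get_ft_force(),uv(get_tcp_pos()-0))
print(get_time()); snap("scene","s6",(140,250,300,400),4); snap("top","t6",(360,140,480,275),4)
E
```

```text
-0.06 False [-0.3011  0.4627 -1.858 ] [[-0.0797 -0.0099]]
-0.01 False [-0.0357 -0.2566 -1.391 ] [[-0.03 -0.01]]
0.02 True [-1.0341  0.3106  3.2196] [[-0.0382 -0.01  ]]
29.3
```

View pics/s6.png

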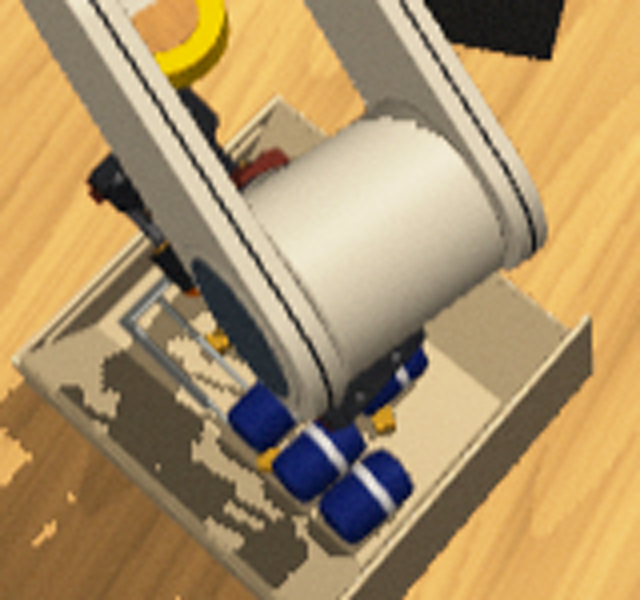

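View pics/t6.png

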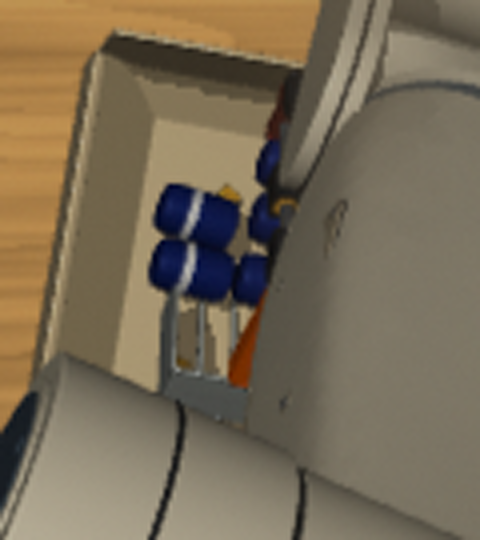

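```bash
cat >> h.py <<'E'
def cur():
    "current nose underside pos and pitch/heading deg"
    q=get_ee_rot(); M=R.from_quat(np.r_[q[1:],q[0]]).as_matrix(); d=M[:,2];F=M[:,0]
    G=np.array(get_tcp_pos())-0.019*d; N=G+.0875*F+.110*d
    return N,np.degrees(np.arctan2(F[1],F[0])),np.degrees(np.arcsin(-F[2]))
def spath(N1,psi1,th1,n=4,v=.08,fmax=None,quiet=True):
    "nose moves straight from the present pose, heading and pitch interpolated"
    N0,p0,t0=cur(); p1=(psi1-p0+180)%360-180+p0
    for i in range(1,n+1):
        f=i/n; P=scoop(N0+(np.array(N1)-N0)*f,p0+(p1-p0)*f,t0+(th1-t0)*f)
        r=movel(P[0],P[1],v=v,until_force=fmax) if fmax else movel(P[0],P[1],v=v)
        if r: print("force stop",f,get_ft_force()); return True
    return False
def state():
    N,p,t=cur(); print("nose uv",uv(N)[0]*1000,"z",N[2]*1000,"psi",p,"th",t,"F",get_ft_force(),"t",get_time())
E
python3 - <<'E'
from h import *
state()
N,p,t=cur(); u,v=uv(N)[0]
spath(tn(u,v,.012),p,t,1); state()
spath(tn(u,-.010,.0095),-11.7,0,5,v=.06,fmax=20); state()
E
```

```text
nose uv [ -5.8504 -10.0244] z 6.771929247019831 psi -11.690131772215004 th 29.41466885326323 F [-3.4278  0.2112 10.0495] t 29.4
nose uv [ -4.8698 -10.0502] z 11.848582598543544 psi -11.682432664207374 th 29.362641983808498 F [-0.5543  0.9327 -1.7072] t 29.65
nose uv [ -5.0708 -10.2646] z 9.76040207667027 psi -11.710672267648546 th 0.0704414474428226 F [-0.0116 -0.0552 -1.2627] t 31.5083
```

```bash
python3 - <<'E'
from h import *
for u in (.03,.05,.07,.085):
    r=spath(tn(u,-.010,.009),-11.7,0,1,v=.06,fmax=15); state()
    if r: break
snap("scene","s7",(140,250,300,400),4); snap("top","t7",(360,140,480,275),4)
E
```

```text
nose uv [29.7151 -9.8636] z 8.78199682238072 psi -11.693966428753315 th 0.029885195472360782 F [ 0.2607  0.0236 -1.8448] t 32.2583
nose uv [50.3645 -9.9504] z 8.965651241121641 psi -11.689015540201861 th -0.011276722403680136 F [-0.9237  0.1373 -3.5348] t 32.7417
nose uv [70.1501 -9.8822] z 8.780728444072752 psi -11.685769121229454 th 0.012807462772621025 F [ 0.1284  0.0303 -3.0957] t 33.225
nose uv [85.5864 -9.986 ] z 9.05239038511095 psi -11.691904094523144 th -0.03223091203787154 F [-0.0594  0.281  -3.8121] t 33.625
```

View pics/s7.png

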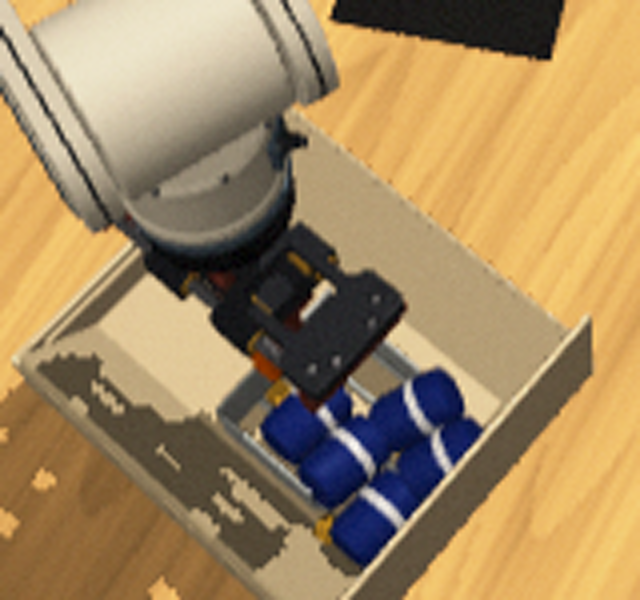

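View pics/t7.png

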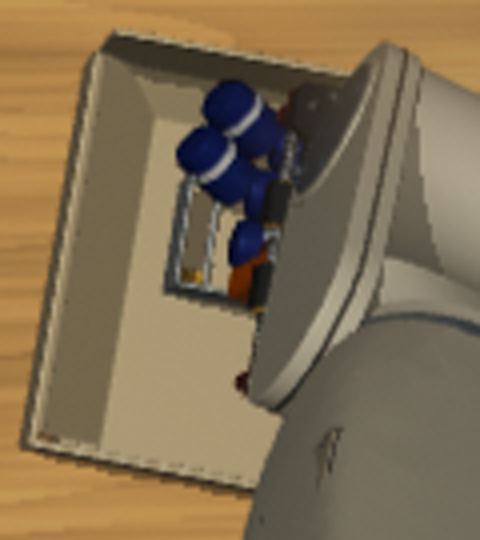

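```bash
python3 - <<'E'
from h import *
for u in (.095,.104):
    r=spath(tn(u,-.010,.009),-11.7,0,1,v=.05,fmax=15); state()
    if r: break
snap("scene","s8",(140,250,300,400),4); snap("top","t8",(360,140,480,275),4)
E
```

```text
nose uv [ 95.8359 -10.139 ] z 9.213643382413414 psi -11.698722599348141 th -0.06214667851574494 F [-0.041  -0.5055 -3.1644] t 34.075
nose uv [104.7122 -10.0357] z 9.173594065664231 psi -11.690682423591015 th -0.05014761130382776 F [ 0.4037  0.4125 -2.6338] t 34.4083
```

View pics/s8.png

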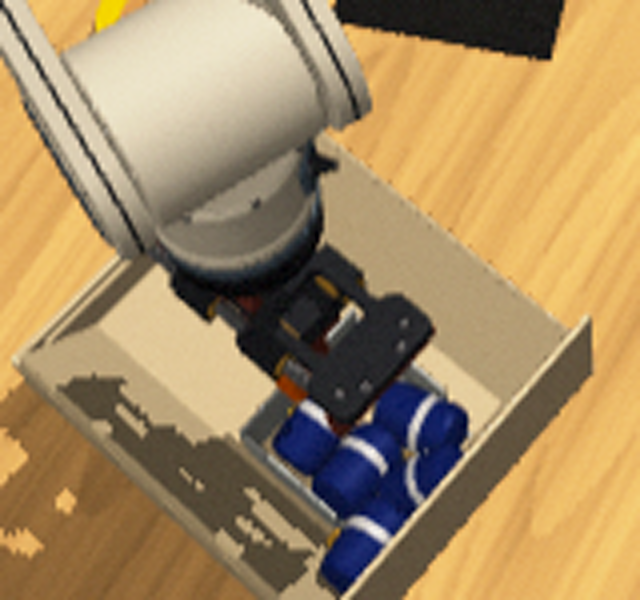

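View pics/t8.png

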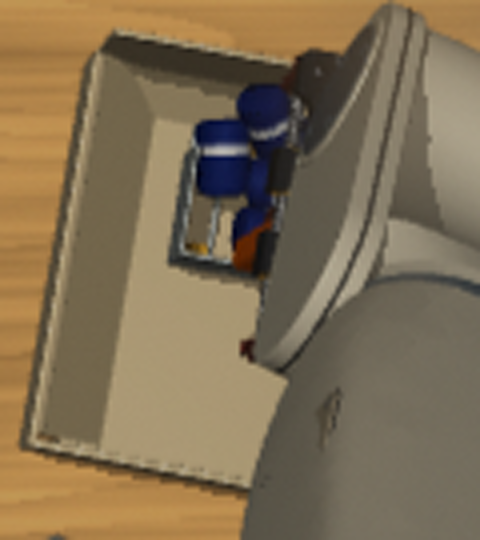

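```bash
python3 - <<'E'
from h import *
for a in ((.120,.026,-10),(.120,.06,-15),(.115,.10,-18),(.115,.16,-18),(.115,.16,-15)):
    j=inverse_kinematics(*scoop(tn(a[0],-.01,a[1]),-11.7,a[2])); print(a,None if j is None else np.array(j))
spath(tn(.120,-.010,.026),-11.7,-10,4,v=.06,fmax=20); state()
snap("scene","s9",(140,250,300,400),4); snap("top","t9",(360,140,480,275),4)
E
```

```text
(0.12, 0.026, -10) [-0.4943  0.5555  1.7594  0.081   0.6608 -0.3499]
(0.12, 0.06, -15) [-0.5106  0.49    1.8231  0.1423  0.583  -0.4156]
(0.115, 0.1, -18) [-0.5237  0.417   1.8588  0.1797  0.574  -0.4563]
(0.115, 0.16, -18) [-0.5237  0.3329  1.8179  0.1518  0.6972 -0.4216]
(0.115, 0.16, -15) [-0.5133  0.3458  1.7705  0.1123  0.7786 -0.3793]
nose uv [119.4469  -9.9458] z 25.616827582516446 psi -11.711639788160113 th -9.867249672245684 F [-2.585   1.1806 -3.1956] t 35.5083
```

View pics/s9.png

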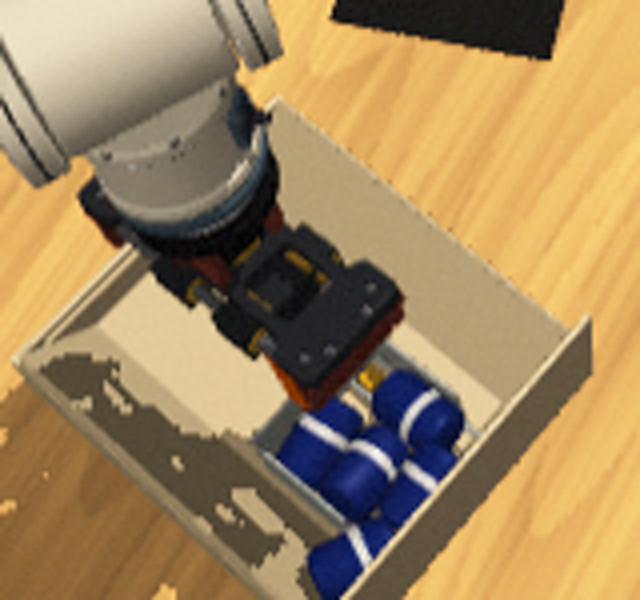

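View pics/t9.png

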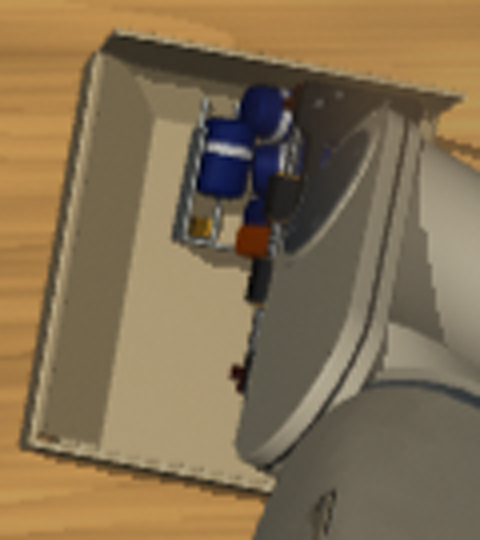

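```bash
python3 - <<'E'
from h import *
spath(tn(.118,-.008,.06),-11.7,-15,3,v=.08,fmax=25); state()
spath(tn(.100,0,.12),-11.7,-16,2,v=.1); state()
snap("scene","s10",(140,250,300,400),4); snap("top","t10",(350,130,490,275),4)
E
```

```text
nose uv [118.3871  -8.4784] z 60.58591647514719 psi -11.70894481259653 th -15.039554355770258 F [-1.3096 -0.1205  0.3628] t 36.3833
nose uv [100.11    -0.0549] z 120.17936756487221 psi -11.694317704494244 th -16.025469377362974 F [ 0.376   0.4493 -4.6735] t 37.3
```

View pics/s10.png

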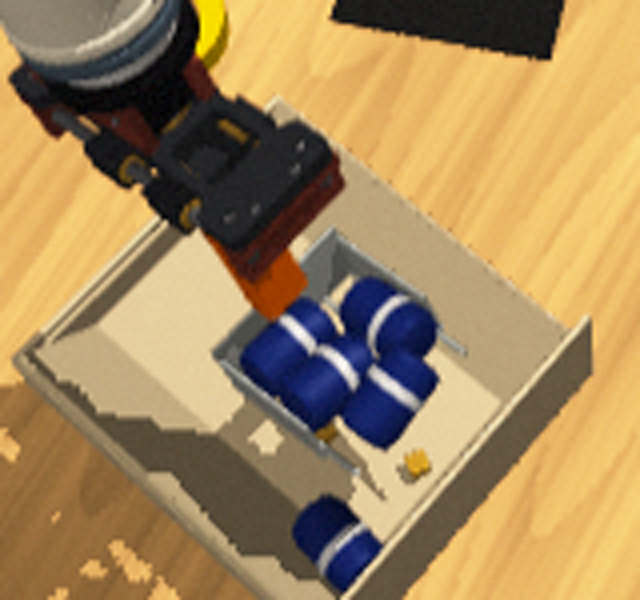

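View pics/t10.png

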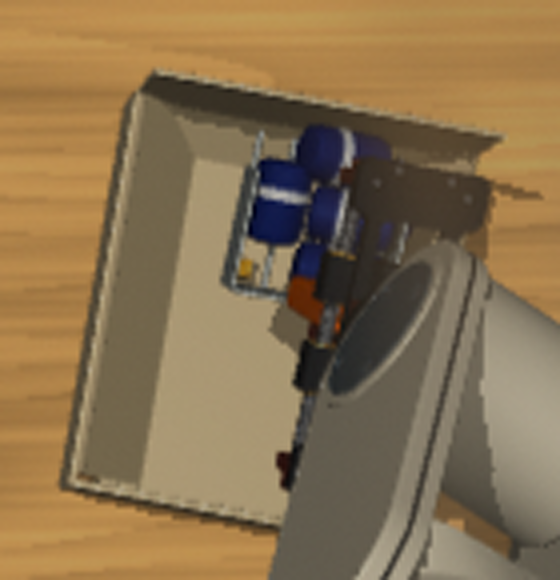

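```bash
python3 - <<'E'
from h import *
u=(411.2,197)
for z in(.0135,.10,.105,.11): print(z,(proj("scene",pix2pt("top",u,z))-[140,250])*4, uv(pix2pt("top",u,z))*1000)
N,p,t=cur(); print(np.array(get_tcp_pos()))
print("top proj of scoop back left corner", (proj("top",[N-.0945*np.array([np.cos(np.radians(p))*np.cos(np.radians(t)),np.sin(np.radians(p))*np.cos(np.radians(t)),-np.sin(np.radians(t))])+.042*np.r_[TL,0]])-[350,130])*4)
s=cv2.imread("pics/s10_full.png");f=lambda a:np.array(a)/4+[140,250]
print("floor chips", uv(pix2pt("scene",f([(415,462),(325,432)]),.0135))*1000)
E
```

```text
0.0135 [[365.1099 384.5654]] [[37.1183 15.18  ]]
0.1 [[348.8826 290.2287]] [[19.9538 33.0499]]
0.105 [[347.8921 284.4707]] [[18.9617 34.0828]]
0.11 [[346.8956 278.6775]] [[17.9695 35.1158]]
[ 0.5627 -0.2703  0.1828]
top proj of scoop back left corner [[224.7466 284.6555]]
floor chips [[ 90.3543   0.2169]
 [ 38.3344 -20.2357]]
```

```bash
python3 - <<'E'
from h import *
# gentle shake, higher
N,p,t=cur(); 
for k in range(2):
    for dv in(.006,-.006):
        P=scoop(tn(.095,dv,.135),-11.7,-16); movel(P[0],P[1],v=.12)
P=scoop(tn(.08,0,.14),-11.7,-18); movel(P[0],P[1],v=.12); wait(.2)
state()
snap("scene","s11",(185,290,270,360),9); snap("top","t11",(380,140,480,240),7)
E
```

```text
nose uv [80.9994 -0.2302] z 140.43889416670123 psi -11.689896762723107 th -18.041541285295786 F [-0.2433 -0.3688 -3.7681] t 38.9417
```

View pics/s11.png

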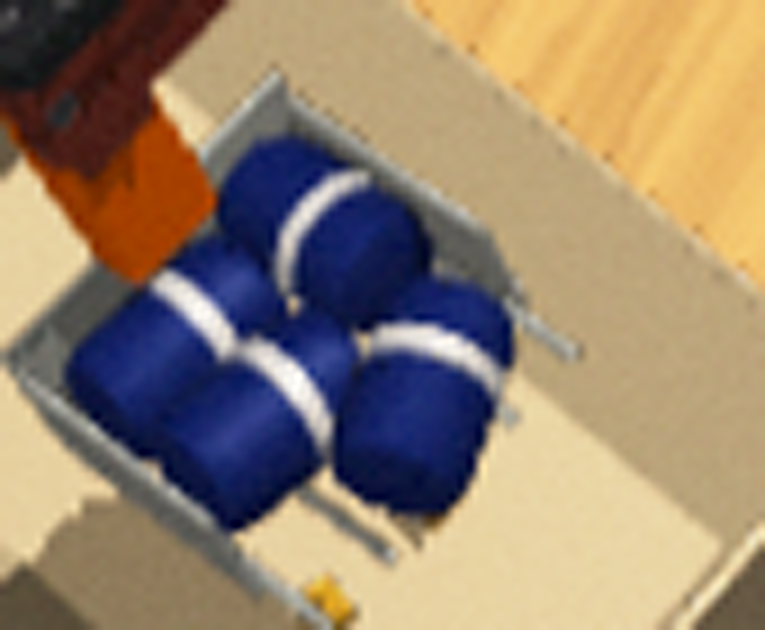

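View pics/t11.png

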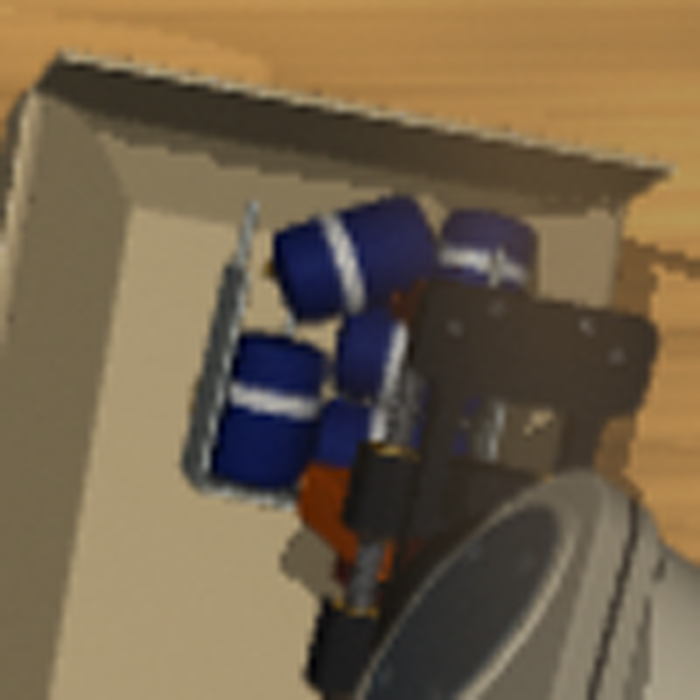

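```bash
cat > dump.py <<'E'
from h import *
BC=np.array([0.5206,0.2702]);BY=9.5
def setb(c,y):
    global BC,BY; BC=np.array(c);BY=y
def bn(mm,nn,z):
    a=np.radians(BY);return np.r_[BC+mm*np.array([np.cos(a),np.sin(a)])+nn*np.array([-np.sin(a),np.cos(a)]),z]
W=[((0.60,-0.18,.18),10,-15),((0.56,-0.06,.18),40,-15),((0.53,0.06,.18),70,-15)]
E
python3 - <<'E'
from dump import *
for w in W: 
    j=inverse_kinematics(*scoop(*w)); print(None if j is None else np.array(j))
for th in(-15,0,20,40,55): 
    j=inverse_kinematics(*scoop(bn(0.005,-.04,.10),BY+90,th)); print(th,None if j is None else np.array(j))
spath(*W[0],n=2,v=.12); spath(*W[1],n=2,v=.15); wait(.2); state()
im=snap("scene","s12",(140,150,300,400),3); snap("top","t12",(260,130,490,275),3.4)
E
```

```text
[-0.4995  0.1712  1.9588  0.2232  0.8178 -0.8112]
[-0.4368  0.1515  1.9833  0.3002  0.9164 -1.3077]
[-0.2707  0.1931  1.9309  0.3079  1.0184 -1.655 ]
-15 [ 0.0603  0.4249  1.8135  0.3205  0.9562 -1.8691]
0 [ 0.2387  0.3761  1.7883 -0.      0.9771 -1.4979]
20 [ 0.4798  0.4115  1.7163 -0.3641  1.1516 -1.0841]
40 [ 0.6791  0.5426  1.6107 -0.6029  1.4123 -0.8282]
55 [ 0.7881  0.6822  1.5177 -0.7293  1.6194 -0.7178]
nose uv [-54.0926 204.5685] z 180.0535720662021 psi 39.86278326245517 th -14.998109119394952 F [-0.0459 -0.794  -3.6812] t 41.15
```

View pics/s12.png

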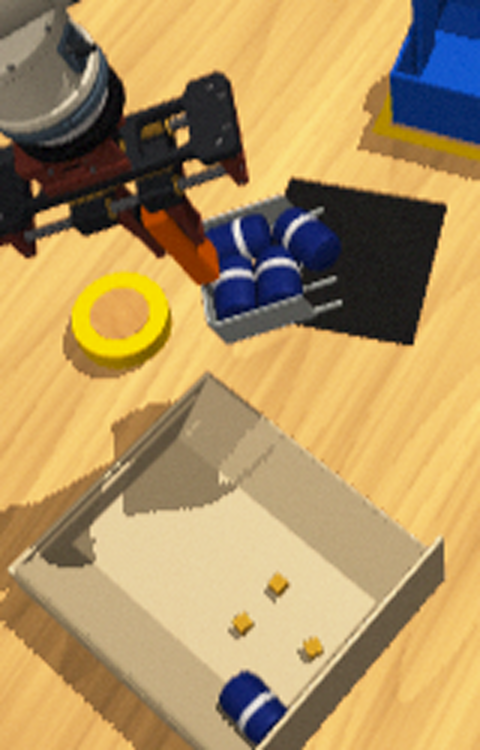

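View pics/t12.png

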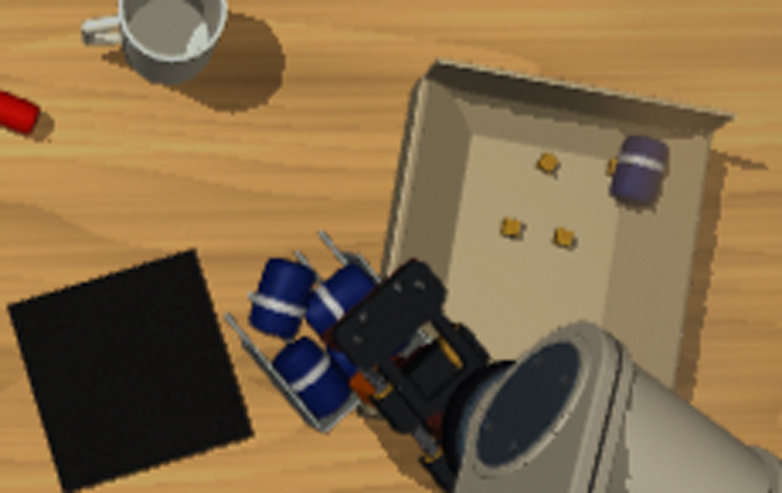

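```bash
python3 - <<'E'
from dump import *
spath(*W[2],n=2,v=.12); spath(bn(.0,-.12,.16),BY+80,-15,n=1,v=.12); state()
snap("scene","s13",(200,90,380,250),4.4)
E
```

```text
nose uv [-117.0214  408.4272] z 159.95809054489376 psi 89.45346169568258 th -14.98830979845432 F [ 0.8148  0.2679 -3.6656] t 43.2667
```

View pics/s13.png

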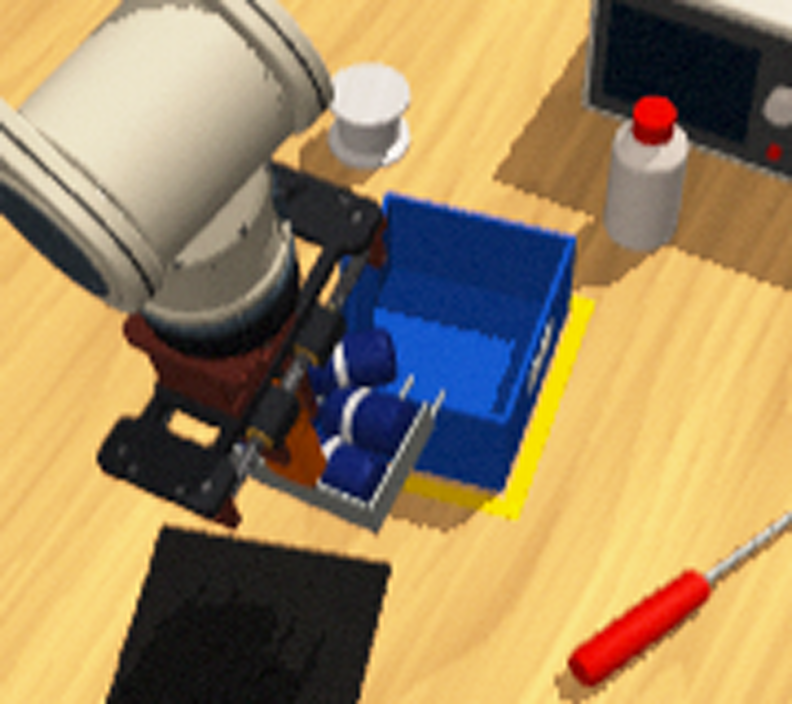

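```bash
cat > dodump.py <<'E'
from dump import *
def dodump(mm=.004,nn=-.035):
    spath(bn(mm,nn,.115),BY+90,-14,n=2,v=.12)
    spath(bn(mm,nn,.095),BY+90,0,n=2,v=.08)
    spath(bn(mm,nn,.088),BY+90,20,n=3,v=.06)
    spath(bn(mm,nn,.085),BY+90,52,n=4,v=.10); wait(.5); state()
def leave(mm=.004,nn=-.035):
    spath(bn(mm,nn,.13),BY+90,45,n=1,v=.15); spath(bn(mm,-.13,.17),BY+90,0,n=3,v=.18)
    spath(*( (0.50,0.05,.18),60,0),n=2,v=.2)
E
python3 - <<'E'
from dodump import *
dodump(); snap("scene","s14",(200,90,380,250),4.4)
leave(); state(); snap("scene","s15",(230,110,380,230),5);snap("top","t15",(140,170,270,290),6)
E
```

```text
nose uv [-143.7055  489.4486] z 85.24173370779133 psi 99.46313626445485 th 51.968643811349914 F [-0.0731  0.0961 -1.2307] t 47.9167
nose uv [-134.7753  302.0591] z 180.3796374310222 psi 60.23170018273995 th -0.04879113139102025 F [ 0.712  -0.0408 -1.0705] t 50.9167
```

View pics/s15.png

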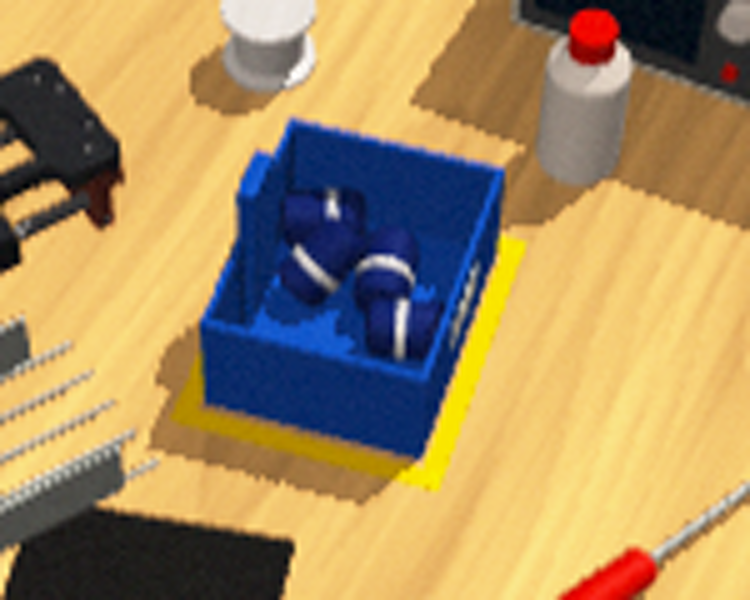

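View pics/t15.png

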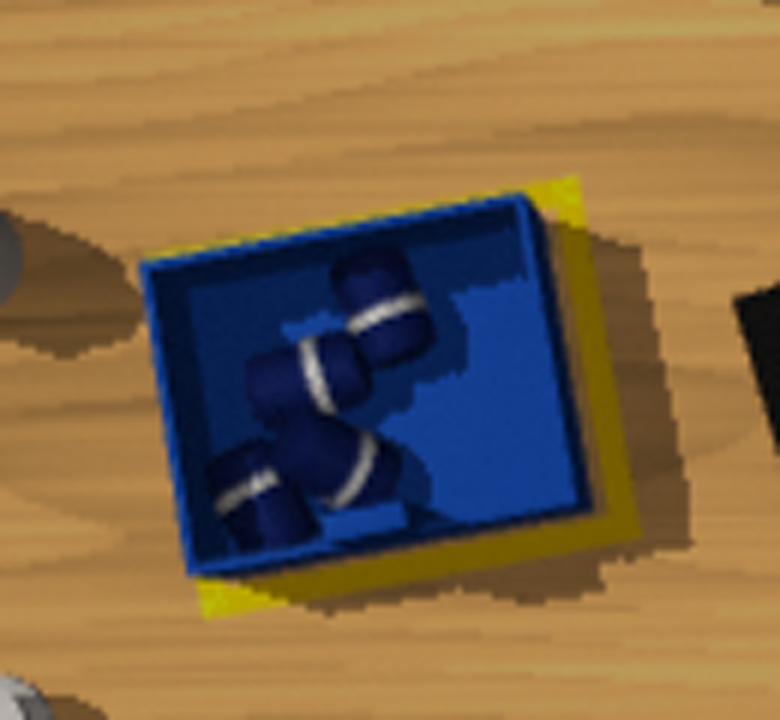

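```bash
python3 - <<'E'
from h import *
snap("top","t16",(360,140,480,275),4); snap("scene","s16",(140,270,300,415),4)
E
```

```text
(no output)
```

View pics/t16.png

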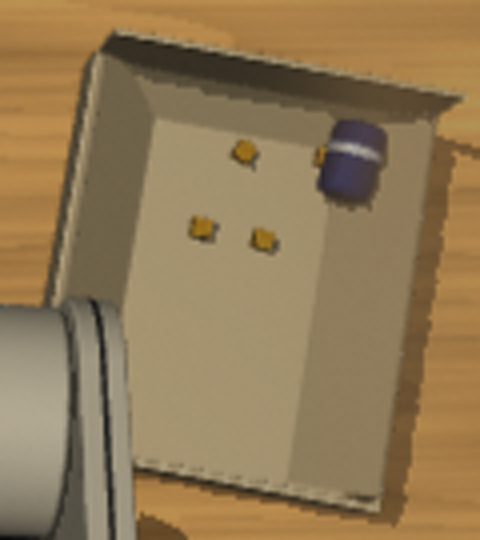

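View pics/s16.png

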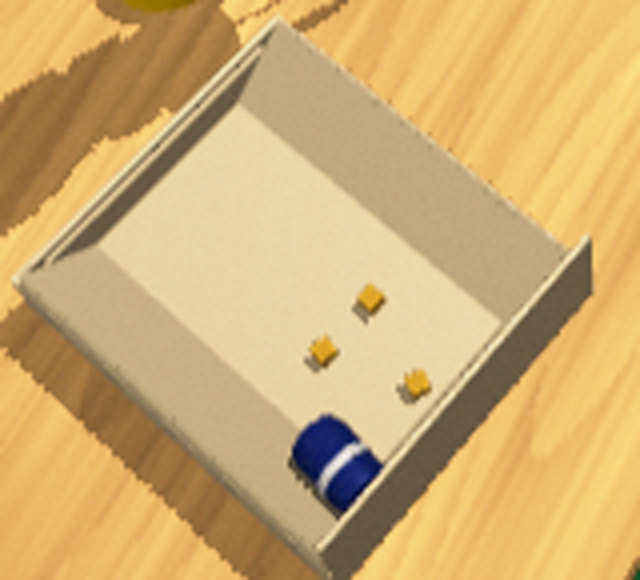

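```bash
python3 - <<'E'
from h import *
f=lambda a:np.array(a)/4+[360,140]; g=lambda a:np.array(a)/4+[140,270]
c=tri(g([(338,463)])[0],f([(351,161)])[0]); print("cap",uv(c)*1000,c[2])
print("ends",uv(pix2pt("top",f([(358,122),(345,202)]),.03))*1000)
print("chips",uv(pix2pt("top",f([(245,152),(203,229),(264,240),(320,156)]),.0135))*1000)
print("chips s",uv(pix2pt("scene",g([(417,384),(371,298),(322,351)]),.0135))*1000)
E
```

```text
cap [[ 93.0682 -64.3772]] 0.0362467828830224
ends [[120.2029 -67.4084]
 [ 67.0813 -66.756 ]]
chips [[ 91.3045  -2.7571]
 [ 36.2566  16.2206]
 [ 36.4619 -23.5272]
 [ 97.7192 -50.927 ]]
chips s [[ 92.0143   0.1   ]
 [ 37.1015  20.2818]
 [ 36.5841 -20.9239]]
```

```bash
python3 - <<'E'
from h import *
for z in(0,.1,.15): print(z,pix2pt("top",[(510,130),(517,285)],z))
ps=-11.7+90
for a in((.052,-.088,.20,45),(.052,-.088,.044,45),(.052,-.06,.016,45),(.052,-.03,.012,25)):
    j=inverse_kinematics(*scoop(tn(*a[:3]),ps,a[3])); print(a,None if j is None else np.array(j))
E
```

```text
0 [[ 0.7887 -0.5392  0.    ]
 [ 0.3819 -0.5262  0.    ]]
0.1 [[ 0.7605 -0.4949  0.1   ]
 [ 0.3838 -0.4828  0.1   ]]
0.15 [[ 0.7464 -0.4727  0.15  ]
 [ 0.3848 -0.4612  0.15  ]]
(0.052, -0.088, 0.2, 45) [-0.2477  0.4725  1.5187 -0.8402  1.2486 -1.2926]
(0.052, -0.088, 0.044, 45) [-0.2477  0.6565  1.607  -0.9321  1.0756 -1.0629]
(0.052, -0.06, 0.016, 45) [-0.2058  0.6952  1.6138 -0.9346  1.0739 -0.9999]
(0.052, -0.03, 0.012, 25) [-0.3568  0.6332  1.585  -0.5481  0.93   -1.3889]
```

View pics/s15_full.png

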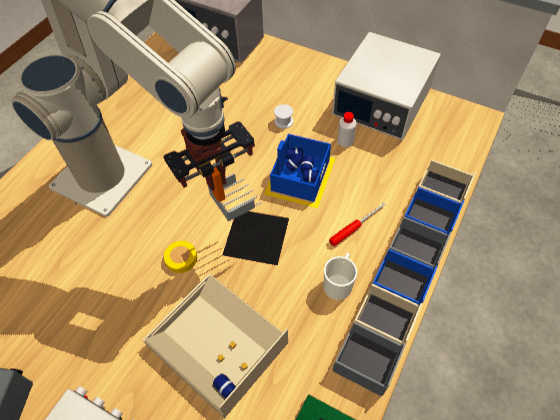

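```bash
python3 - <<'E'
from h import *
ps=78.3
spath((0.58,-.15,.2),70,0,n=2,v=.2)
spath(tn(.052,-.088,.17),ps,45,n=4,v=.2)
spath(tn(.052,-.088,.043),ps,45,n=1,v=.1,fmax=10); state()
spath(tn(.052,-.055,.013),ps,45,n=2,v=.05,fmax=15); state()
snap("top","t17",(360,140,480,275),4); snap("scene","s17",(140,270,300,415),4)
E
```

```text
nose uv [ 52.6446 -88.0818] z 43.88013796098311 psi 78.22534322268643 th 45.014044415570346 F [ 0.5071  0.0337 -1.5809] t 55.3667
nose uv [ 52.0204 -54.8227] z 12.83853089211591 psi 78.34856733931505 th 45.00818367939012 F [-0.061   0.6516 -1.3873] t 56.5583
```

View pics/t17.png

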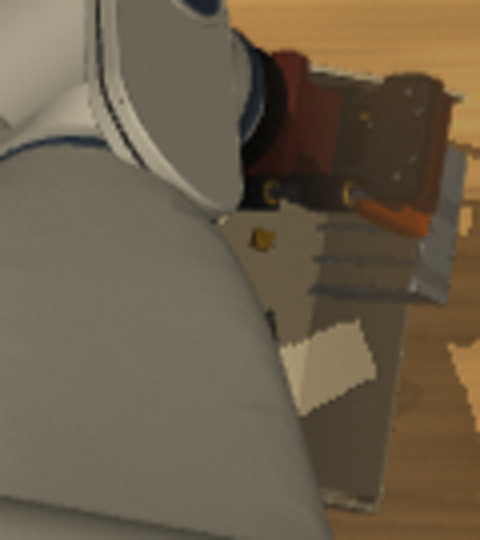

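View pics/s17.png

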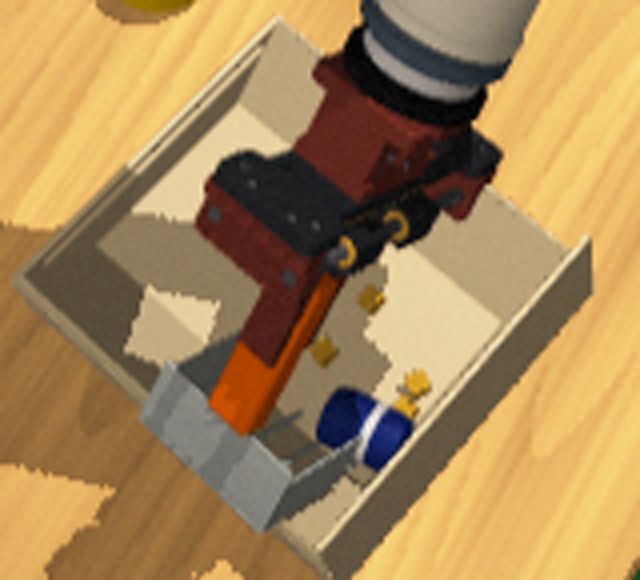

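```bash
python3 - <<'E'
from h import *
g=lambda a:np.array(a)/4+[140,270]
print(uv(pix2pt("scene",g([(365,428),(328,412),(402,445)]),.027))*1000)
print("chips s",uv(pix2pt("scene",g([(417,384),(371,298),(322,351),(405,408)]),.0135))*1000)
for u,v,th in((.05,-.02,30),(.05,.02,10),(.05,.055,0),(.05,.075,-12)):
    j=inverse_kinematics(*scoop(tn(u,v,.009 if v<.06 else .025),78.3,th)); print(None if j is None else np.array(j))
E
```

```text
[[ 89.5635 -39.0825]
 [ 67.3667 -45.8983]
 [111.9251 -32.7352]]
chips s [[ 92.0143   0.1   ]
 [ 37.1015  20.2818]
 [ 36.5841 -20.9239]
 [ 95.9244 -14.413 ]]
[-0.2911  0.6415  1.6054 -0.6551  0.9573 -1.2547]
[-0.4394  0.6346  1.5627 -0.2148  0.9144 -1.6771]
[-0.49    0.6572  1.5445 -0.      0.94   -1.8566]
[-0.5732  0.6947  1.5004  0.2275  1.0346 -2.065 ]
```

```bash
python3 - <<'E'
from h import *
ps=78.3
spath(tn(.056,-.030,.0105),ps,35,n=2,v=.06,fmax=15); state()
spath(tn(.056,.015,.0095),ps,8,n=4,v=.06,fmax=15); state()
snap("top","t18",(360,140,480,275),4); snap("scene","s18",(140,270,300,415),4)
E
```

```text
nose uv [ 56.0514 -31.3834] z 11.117276119315997 psi 78.17044736895095 th 35.20090852237546 F [ 0.4286  0.368  -2.0037] t 57.1583
nose uv [55.8275 17.0739] z 9.414831447167913 psi 78.14069627155254 th 8.066461718516393 F [ 1.8716 10.5495  4.4925] t 58.2583
```

View pics/s18.png

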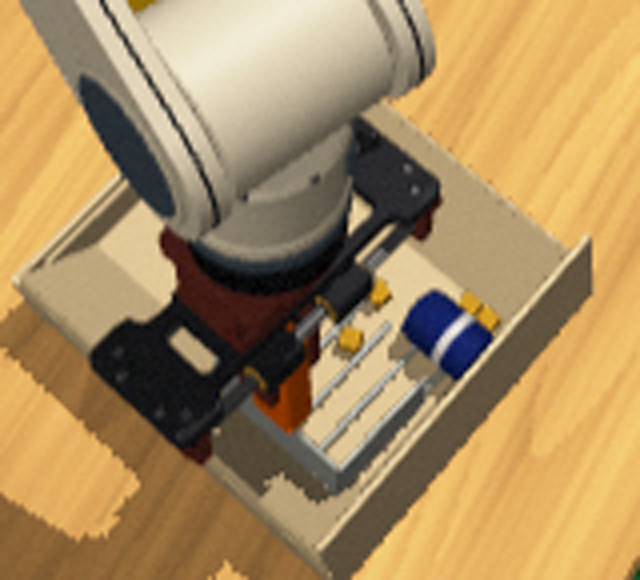

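```bash
python3 - <<'E'
from h import *
ps=78.3
spath(tn(.056,.035,.0095),ps,4,n=2,v=.05,fmax=15)
spath(tn(.056,.058,.0092),ps,0,n=2,v=.05,fmax=15); state()
snap("top","t19",(360,140,480,275),4); snap("scene","s19",(140,270,300,415),4)
E
```

```text
nose uv [55.8876 57.6423] z 9.063549702057902 psi 78.29264876501301 th 0.05462247020242412 F [-0.3966 -0.6733 -2.203 ] t 59.6
```

View pics/s19.png

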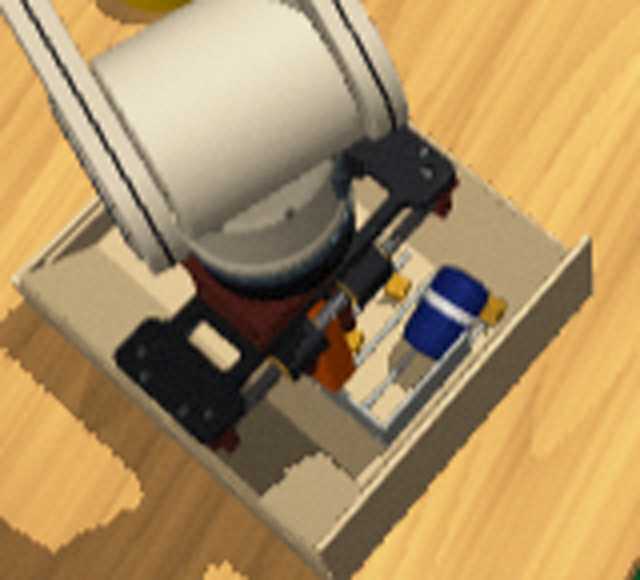

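View pics/t19.png

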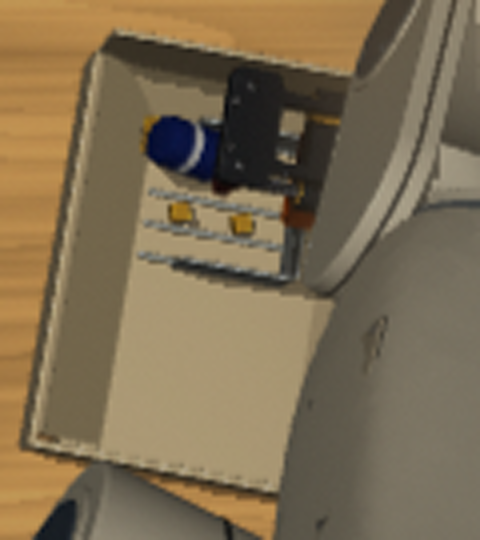

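```bash
python3 - <<'E'
from h import *
ps=78.3
spath(tn(.056,.072,.026),ps,-12,n=4,v=.06,fmax=20); state()
spath(tn(.056,.072,.07),ps,-16,n=2,v=.06); 
spath(tn(.050,.055,.15),ps,-16,n=2,v=.1); state()
snap("top","t20",(360,130,500,275),4); snap("scene","s20",(140,270,300,415),4)
E
```

```text
nose uv [56.7624 71.8516] z 26.780251215334726 psi 78.2528309454479 th -11.917319945924577 F [0.7202 1.2894 5.68  ] t 60.7
nose uv [49.9748 54.9275] z 150.15034591945985 psi 78.29754126047098 th -15.989640039518163 F [-0.1582  0.142  -2.4683] t 62.7333
```

View pics/s20.png

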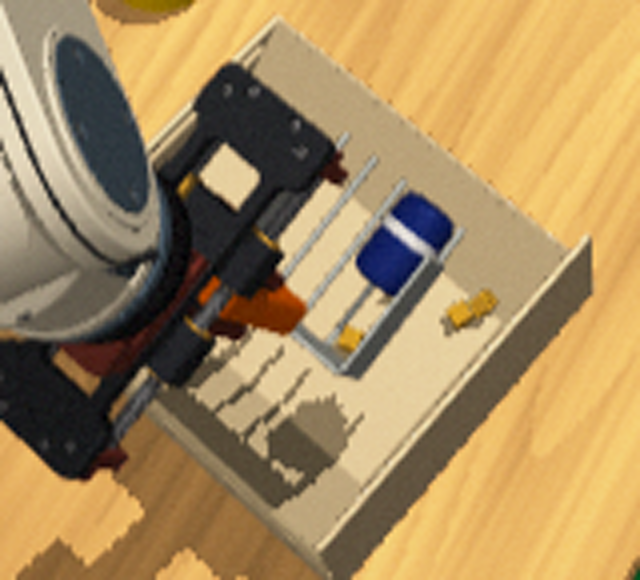

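View pics/t20.png

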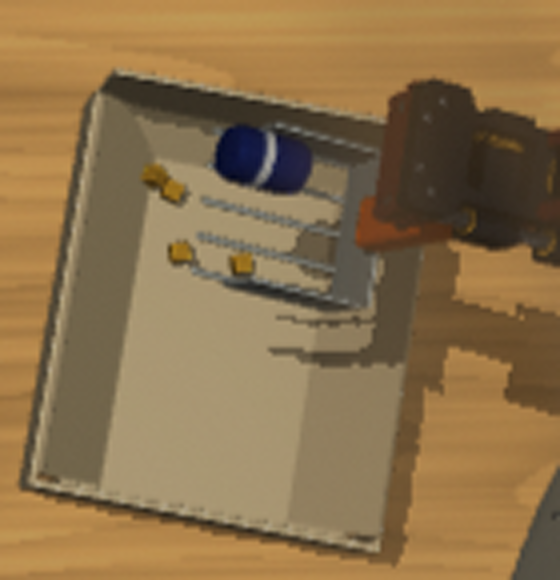

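```bash
python3 - <<'E'
from dodump import *
spath((0.56,0.0,.18),80,-16,n=3,v=.15); spath(bn(.0,-.14,.16),BY+80,-15,n=2,v=.15); state()
snap("scene","s21",(200,90,380,250),4.4); snap("top","t21",(140,170,300,290),5)
E
```

```text
nose uv [-109.2475  389.7184] z 160.0705217198291 psi 89.49593363142908 th -14.974840836761347 F [ 0.1458  0.1295 -1.9027] t 66.075
```

View pics/s21.png

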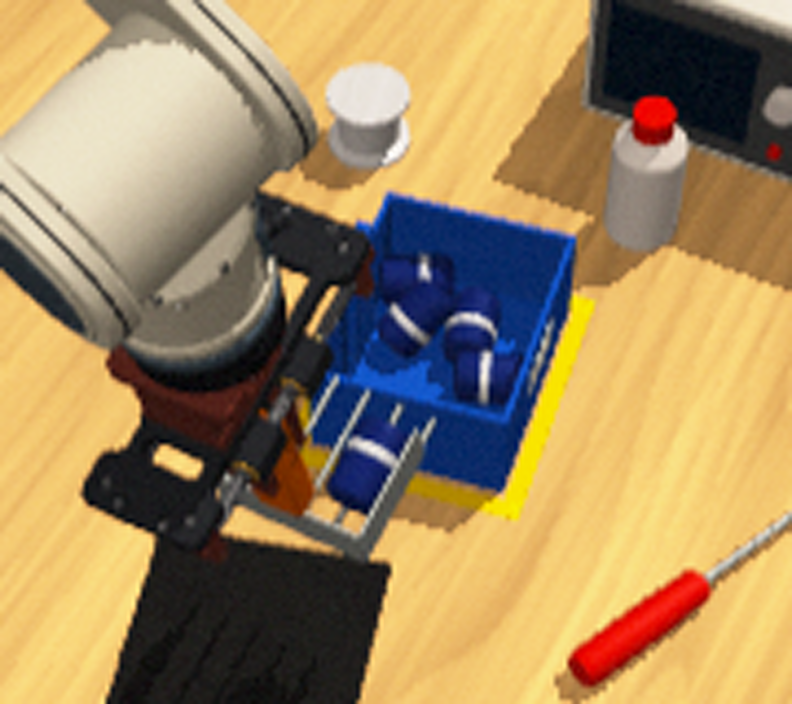

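View pics/t21.png

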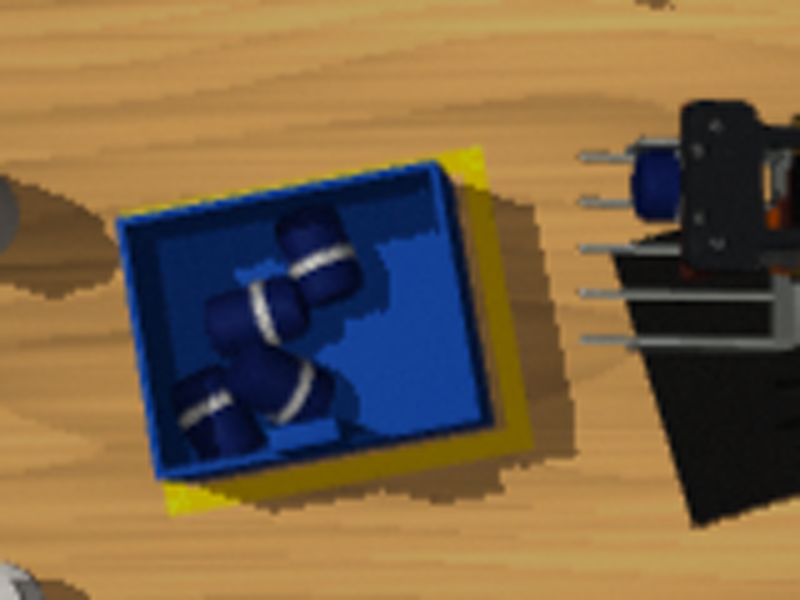

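```bash
python3 - <<'E'
from dodump import *
dodump(-.004,-.042)
snap("scene","s22",(200,90,380,250),4.4)
E
```

```text
nose uv [-148.64    479.9998] z 85.24773094565327 psi 99.46263728776856 th 51.97272815209709 F [-0.3101 -0.1118 -1.7393] t 70.8667
```

View pics/s22.png

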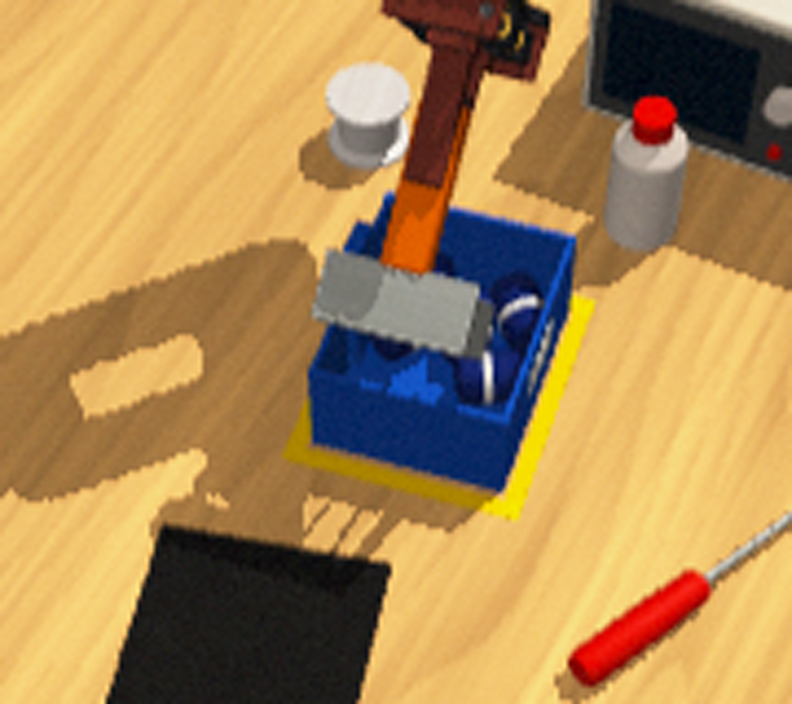

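```bash
python3 - <<'E'
from dodump import *
spath(bn(-.004,-.042,.17),BY+90,52,n=1,v=.12); wait(.2)
snap("scene","s23",(200,70,380,230),4.4);snap("top","t23",(140,150,280,290),5)
E
```

```text
(no output)
```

View pics/s23.png

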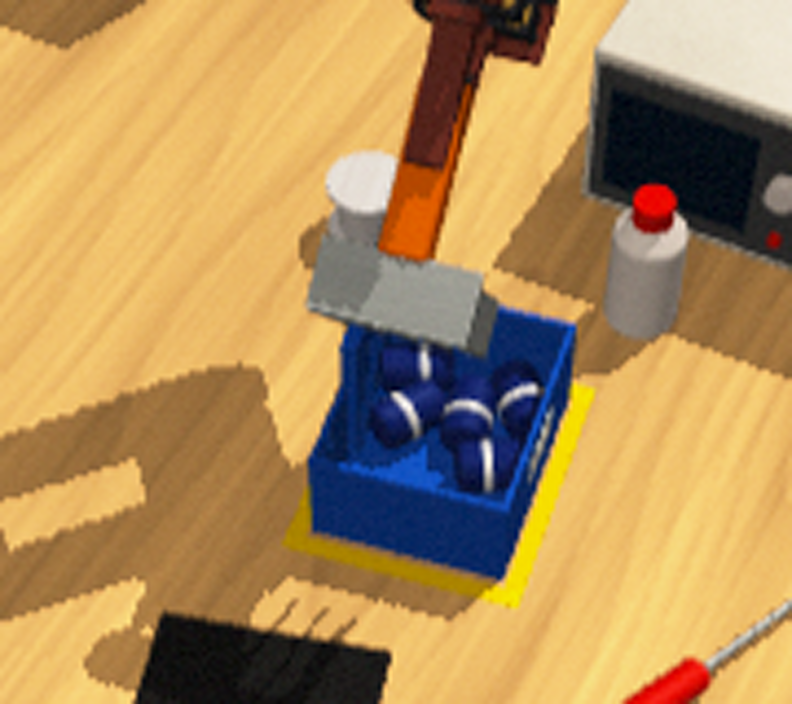

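View pics/t23.png

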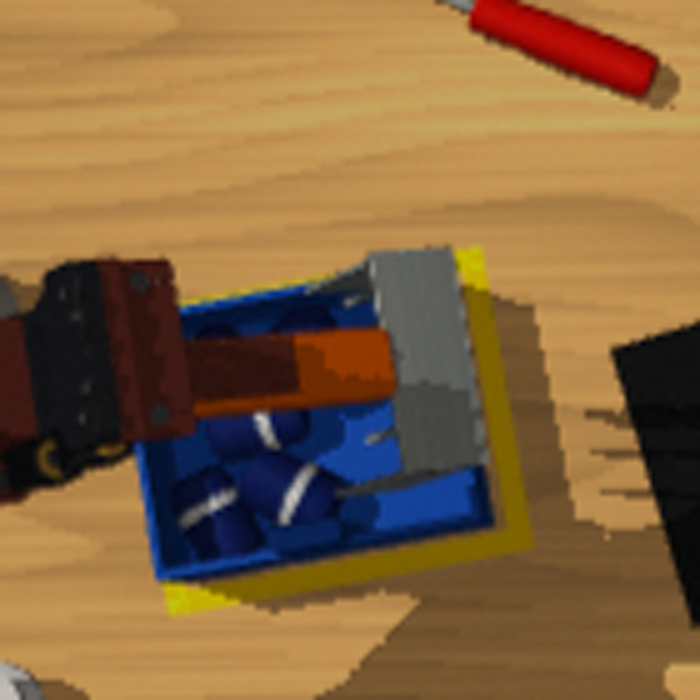

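```bash
python3 - <<'E'
from dodump import *
spath(bn(-.004,-.13,.18),BY+90,0,n=3,v=.18)
a=np.radians(28.6);F=np.array([np.cos(a),np.sin(a)]);O=np.array([.503,.0215])
N=np.r_[O+.0475*F,.10]
spath((0.54,0.08,.18),60,0,n=2,v=.2); spath(N,28.6,0,n=2,v=.15)
N[2]=.012; spath(N,28.6,0,n=1,v=.1); N[2]=-.003
print(spath(N,28.6,0,n=1,v=.02,fmax=3)); wait(.2); state()
command_gripper(0.5); p=np.array(get_tcp_pos()); movel(p+[0,0,.11],v=.15)
print(get_time()); move_pose([0.30,-0.05,.33],get_ee_rot()); wait(.3)
snap("scene","s24");snap("top","t24")
state()
E
```

```text
force stop 1.0 [0.2623 0.9536 1.8668]
True
nose uv [-90.7485 304.4114] z 2.7269006874474506 psi 28.600106786104686 th -0.014979756482613535 F [0.6922 0.5057 0.4161] t 77.2167
78.6833
nose uv [-244.7237  219.1745] z 238.405408147106 psi 28.61901207855688 th 0.1490458015802196 F [-0.3682 -0.0759 -0.8909] t 79.95
```

View pics/s24.png

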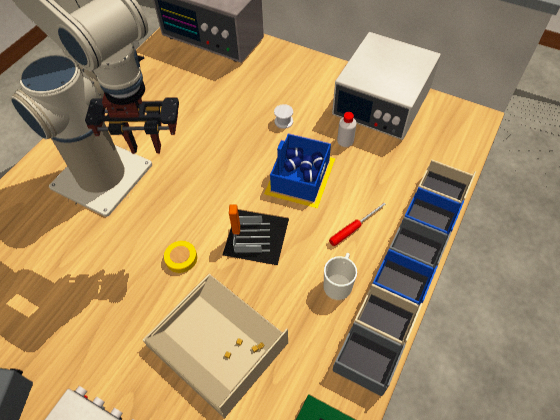

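View pics/t24.png

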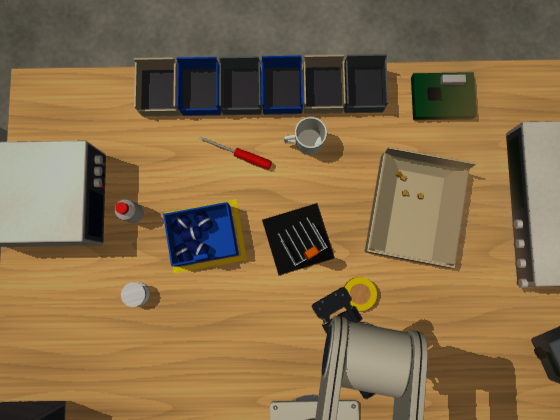

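```bash
python3 - <<'E'
import cv2
t=cv2.imread('pics/t24_full.png');s=cv2.imread('pics/s24_full.png')
def c(i,x0,y0,x1,y1,f,n): cv2.imwrite(f'pics/{n}.png',cv2.resize(i[y0:y1,x0:x1],None,fx=f,fy=f,interpolation=cv2.INTER_CUBIC))
c(t,150,190,345,290,4,'z5');c(s,215,120,345,270,4,'z6')
E
```

```text
(no output)
```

View pics/z5.png

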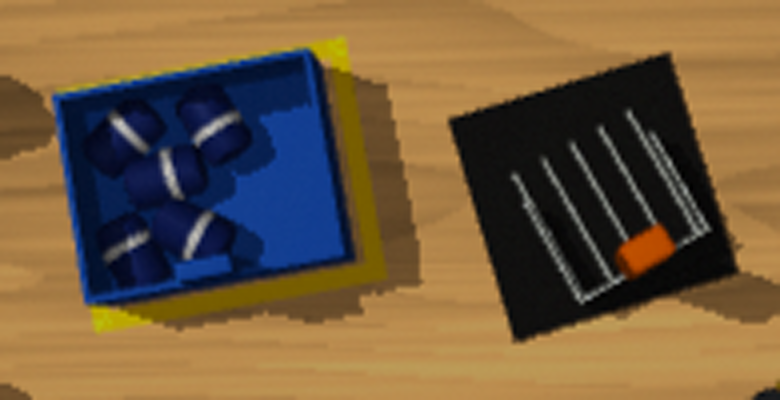

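View pics/z6.png

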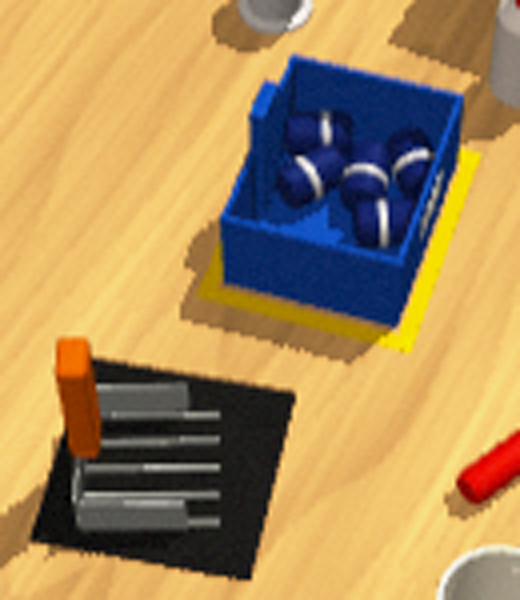

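```bash
python3 - <<'E'
from h import *
a=np.radians(9.54);M=np.array([[np.cos(a),np.sin(a)],[-np.sin(a),np.cos(a)]])
g=lambda p:np.array(p)/4+[215,120]; f=lambda p:np.array(p)/4+[150,190]
P=pix2pt("scene",g([(394,326),(411,352),(224,285),(197,296)]),0)[:,:2]
print("scene front-right base-tape",M@(P[0]-P[1])*1000,"expect -15 15"); print("back-right",M@(P[2]-P[3])*1000,"expect 15 15")
P=pix2pt("top",f([(357,262),(386,279),(347,39),(93,331)]),0)[:,:2]
print("top back-right base-tape",M@(P[0]-P[1])*1000,"expect 15 15")
# rim centres vs tape corners
R1=pix2pt("top",f([(54,95),(309,50),(353,260),(89,303)]),.075)[:,:2]
T=pix2pt("top",f([(347,39),(386,279),(93,331)]),0)[:,:2]; tc=(T[0]+T[2])/2
print("top rim",M@(R1.mean(0)-tc)*1000, M@(R1-tc).T*1000 if 0 else (R1-tc)@M.T*1000, "tape",(T-tc)@M.T*1000)
R2=pix2pt("scene",g([(293,57),(463,96),(404,264),(222,218)]),.075)[:,:2]
T2=pix2pt("scene",g([(411,352),(197,296),(480,152)]),0)[:,:2]; tc2=(T2[1]+T2[2])/2
print("scene rim",M@(R2.mean(0)-tc2)*1000,(R2-tc2)@M.T*1000,"tape",(T2-tc2)@M.T*1000)
E
```

```text
scene front-right base-tape [-17.7008  17.6438] expect -15 15
back-right [15.2143 15.1658] expect 15 15
top back-right base-tape [14.1199 16.4577] expect 15 15
top rim [-1.4604  0.8507] [[ 64.4408  81.7916]
 [ 63.3393 -76.8979]
 [-68.6178 -81.5966]
 [-65.004   80.1058]] tape [[ 78.2889 -96.0139]
 [-79.8857 -94.1635]
 [-78.2889  96.0139]]
scene rim [1.3621 0.8903] [[-63.0848  78.3241]
 [ 64.7885  79.9159]
 [ 67.0257 -76.9882]
 [-63.2809 -77.6907]] tape [[ 80.6225 -94.7759]
 [-78.8114 -95.5314]
 [ 78.8114  95.5314]]
```

```bash
python3 - <<'E'
from h import *
a=read_camera("top"); print(get_time()); job_done(); 
E
```

```text
80.0
the job is handed in; nothing more can be done
```

The job is done and handed in at 80 s of the 210 s allowed. The bin stands filled in its rectangle, and the scoop is back flat on its mat.

- **Bin:** I turned it upright over its base edge by the lug. It landed about 11 mm short of its place, so I regripped the lug once and set it in the rectangle.
- **Capacitors:** Five were in the tray. The first scoop took four. The fifth was stuck on the side slope, so I pushed it loose with the scoop's nose and took it in a second scoop. No capacitor was touched with the fingers.
- **Last checks:** The final pictures show all five capacitors in the bin and all four offcuts I had counted in the tray. The other things on the bench look unmoved.
- **One disagreement:** The top camera puts the bin about 1.5 mm too near the robot and the scene camera about 1.4 mm too far. Both put it 0.9 mm to the left. That is within the calibration error and the 3 mm to spare, so I left it.
- **Force stop:** The first push in the tray stopped at a 25 N limit I had set, when the scoop's nose pressed on the tray floor. I lifted it slightly and carried on, and later forces were low.

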